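Walk the bulb test block home and latch it

TASK

Creep the heavy bulb test block forward across the enamel top, nudging its two yellow near corners in turn, until its far face is flush against the blue stop and it lies between the two yellow lines; never let it slew more than about 15 degrees from square to the stop, and never touch or load the glass bulbs on its near face. Only then swing the red latch bar fully shut behind the block. Leave the other loose parts where they are.

Things in the scene. Friction and masses are not known exactly. Their poses are not given: they have to be found in the camera images.
- bay: Fixed docking bay. Origin: on the work surface at the middle of the home place, in the plane of the near face of the blue stop. x = direction of travel, away from the robot, square to the stop; y left along it. Stop: 30 mm high, y = -120 to +170 mm. Blue side rail 18 mm high at y = +150 to +170, back to x = -112. Yellow lines painted flat at y = +/-122 mm.
- block: Heavy grey bulb test block, about 2 kg (mass and friction vary; pushing takes 5 to 20 N): 100 mm deep (x), 200 wide (y), 50 high, flat base, slides on the work surface, not to be lifted. Origin: centre of its underside; x to its far face, y left. Starts 75 to 105 mm short of the stop. Home: far face on the stop, origin 50 mm before it.
- bulbs: Three fragile glass bulbs in brass sockets fixed to the block's near face, lying level and sticking out 50 mm towards the robot at block y = -38, 0 and +38 mm; 22 mm thick, axes 27 mm above the table. They fill y = -49 to +49 mm of the near face; do not touch them. Origin and axes are the block's.
- corner_left (a point): Push place at the left end of the block's near face: on the left yellow patch, at block x = -50, y = +82, z = 25 mm. The patch spans y = +61 to +97 mm.
- corner_right (a point): Push place at the right end of the block's near face: on the right yellow patch, at block x = -50, y = -82, z = 25 mm. The patch spans y = -97 to -61 mm.
- far_left (a point): Lower far left corner of the block, at block x = +50, y = +100, z = 0 mm.
- far_right (a point): Lower far right corner of the block, at block x = +50, y = -100, z = 0 mm.
- latch (a joint): Angle of the red latch bar about the upright axis at latch_pivot, rad. 0 = fully shut at its end stop: bar parallel to the stop, pointing to bay -y behind the block's left corner, 5 mm clear of a block that is home. Grows as it opens, swinging by the robot's side (bay -x at 1.57) and on to the left, 2.5 at most. Starts at 1.7 to 2.3; light friction, stays where left.
- latch_pivot (a point): Axis of the latch, fixed to the bay at bay x = -112, y = +160, z = 28 mm. The bar is 14 mm thick, 21 to 35 mm above the table, and reaches 85 mm from the axis.
- latch_knob (a point): Grip point of the latch: a black upright round knob on the bar, 18 mm diameter, 72 mm from the pivot axis, from 35 to 100 mm above the table; this point is on the knob's axis 80 mm above the table, well above the block's top.
- standoff: Bystander: upright steel standoff with black rubber cap, 32 mm diameter, 70 mm high. Origin at the centre of its foot. Leave alone.
- lane_guide: Bystander: white plastic lane guide lying flat, 130 x 20 x 16 mm, origin at the centre of its underside. Leave alone.
- key_plate: Bystander: steel cam lock key plate lying flat, 85 x 38 mm, 15 mm high at its brass barrel, origin at the centre of its underside. Leave alone.
There are look-alikes about, which are no part of the job. Of the things that look like the block, take the one that is farthest to the robot's left at the start.

How it is judged:
By the outcome, as a careful person would: the job done as asked, in the order asked, and still so for the second after the job is handed in, with the robot touching nothing.
It also fails if it takes over 72 s, if anything falls off the work surface, if the arm or the gripper's body presses on something with over 40 N, if the wrist force passes 120 N, or if a joint passes its speed limit or range.

ROBOT

A 7-joint arm with a two-finger parallel gripper is mounted at the origin on the work surface. World frame = base frame: x ahead of the robot, y to its left, z up, the work surface at z = 0. Lengths are in m, angles in rad, forces in N, time in s.
With the tool pointing down it reaches from about 0.35 to 0.9 m from the base axis. Payload 19.9 kg.
Tool frame: the origin (TCP) lies on the centre line of the jaws, within the pads' length; the fingertips stand 14 mm ahead of it and the grasp point (between the pads) lies 5 mm behind it; z points along the fingers, y is the direction in which the jaws open and shut (so a half turn about z gives the same grasp; the last joint's range is limited). The gripper opens to 85 mm and grips with 20 to 120 N. Pads are 22 mm wide; open, the fingers measure 114 mm over their backs; the gripper's body (76 mm by 85 mm) begins 54 mm behind the grasp point. The pads swing forward as they close: fully open they stand 13 mm farther back than shut.
Start: joints at [-1.264, 0.417, -0.01, 1.614, 0.005, 1.111, -0.053], TCP at [0.214, 0.587, 0.245] pointing down, gripper open.
Joint ranges: [-2.81, 2.81], [-0.39, 2.02], [-1.27, 1.25], [0.06, 2.57], [-1.19, 4.33], [0.19, 2], [-2.82, 2.82]. Speed limits (rad/s): [1.89, 1.89, 2.39, 2.39, 3.01, 3.01, 3.01].

INTERFACE

Orientations are given as a 3x3 rotation matrix whose columns are the frame's x, y, z axes.
In Python, from station import r gives the robot as it stands. The module is installed in compiled form; this text tells all that it offers.
- The arm moves only by the tool move_arm, never from a script. Its argument "deltas" is a list that holds one entry, the list of rows, each a list of 7 numbers: the shift along the tool's x, y, z normalised to -1 to 1, where 1 is 30 mm, then the turn, a rotation vector about the tool's x, y, z normalised to -1 to 1, where 1 is 0.1 rad, then the gripper's target within -1 to 1 (fully open at 1, half-way at 0, shut at -1). A call has 1 to 10 rows; each row shifts and turns the pose as measured when the row begins, along the tool's axes as they then stand; what a row does not reach is not made up. A row lasts 1/12 s, in which the tool goes at most 41.7 mm and 7.16 degrees, less where a joint would pass 70% of its speed; a pose out of reach is approached as far as the arm can. A call with a number of a shift or a turn outside -1 to 1 is refused whole. A call with a gripper value outside its range is refused whole. The fingers move at their own pace and stop on an object; "newtons" is the grip in N (left out, the last holds). Time passes only in rows, so rows that do not move let the fingers close. It gives the time, the measured TCP pose, the force and the opening at its end, in the units of the state.
- r.observe(): the state, without advancing time (a new reading comes with each control period).
- r.camera(name): name is "side" or "top"; returns the picture (384x512x3 uint8, red, green, blue); there is no depth.
- r.camera_params(name): a dict with "vfov" (degrees; the focal length in pixels is half the picture's height over the tangent of half this angle, whatever the lens; pixels are square), "cx", "cy" (the principal point, pixels), "rvec" (rotation vector, rad) and "tvec" (3), from world to camera coordinates, as OpenCV has them. Camera axes: x right, y down, z forward; pixel columns grow to the right and rows downward; lengths in m; the calibration is good to about 2 mm. A picture is of the moment at which its call begins. camera_params takes no time and is no camera call.
- r.hand_in(): hands the job in, once; it reports no verdict.
The state is a dict: "time_s": time; "joint_positions": joint angles; "joint_velocities": joint speeds; "tau": joint torques, N m; "tcp_pos": TCP position; "tcp_rot": TCP orientation; "ft_force": force on the tool from outside, world axes, zero at the start; "moment": the same for the moment, N m; "width": finger opening in m.
Only numpy, scipy, OpenCV 4.12 (cv2) and the standard library are available. Lean on these libraries where they do the work, as an engineer would, in place of code of your own. Each camera call takes 0.05 s, during which the arm holds its last target.

## Working session

There is one attempt and no reset: what is moved stays moved. The work goes in short steps, Python scripts to look and compute and a tool call to move; the robot and the scene stay as the last step left them, time stands still between calls to the robot, and variables do not carry over. Pictures are saved under pics/ and viewed, and the job is handed in when it is done.

Besides the shell and the picture viewer there is one more tool, called after "Emit:" as name(argument=value, ...) on one line, values as JSON. move_arm: Moves the arm, as the interface text tells. Its arguments: {"type":"object","properties":{"deltas":{"type":"array"},"newtons":{"type":"number"}},"required":["deltas"]}

```bash
mkdir -p pics; python3 - <<'E'
from station import r
import cv2
for n in("side","top"):
    cv2.imwrite(f"pics/{n}0.png",r.camera(n)[:,:,::-1]); print(n,r.camera_params(n))
o=r.observe();print({k:(v if not hasattr(v,'tolist') else v.tolist()) for k,v in o.items()})
E
```

```text
side {'vfov': 54.00566586010077, 'cx': 254.82565225877255, 'cy': 194.16218526720942, 'rvec': array([ 0.8594471 , -2.63082451,  0.94345929]), 'tvec': array([0.35436974, 0.38763137, 0.70669661])}
top {'vfov': 43.83369164947325, 'cx': 258.67421209336766, 'cy': 185.93611332037864, 'rvec': array([ 2.1249942 , -2.17663988,  0.12731758]), 'tvec': array([-0.11477727,  0.5500087 ,  1.24799506])}
{'time_s': 0.1, 'joint_positions': [-1.2635044273889287, 0.4179306910398848, -0.01028917262568526, 1.6140875786843982, 0.004718352938185706, 1.1106953869374543, -0.053030750088580596], 'joint_velocities': [7.332847074541272e-05, -0.0010076827706210361, 0.0008088543653596439, -0.0008893290808344351, 0.00019846219436277978, 0.0007506160629526118, 0.0013069734194438068], 'tau': [0.0009515772762824781, -86.58300876617432, 0.6800173223018646, -43.56495380401611, 0.01913627958856523, 0.004764675395563245, -3.106369945271581e-05], 'tcp_pos': [0.21352352774609265, 0.5870923637682506, 0.24472374356491539], 'tcp_rot': [[-0.9397769487638173, 0.34178825650827577, -0.0002725531184142424], [0.3417883482897096, 0.9397763528279917, -0.0010637850863245992], [-0.00010745027437911608, -0.001092876182730494, -0.999999397037862]], 'ft_force': [-0.2544437874909207, 0.3872917649288514, 0.3840745038472156], 'moment': [-0.02982872767391797, 0.06880695481628216, 0.02092786425220473], 'width': 0.08519070159108044}
```

View pics/side0.png

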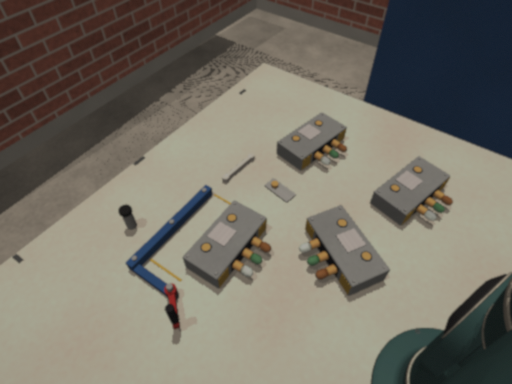

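View pics/top0.png

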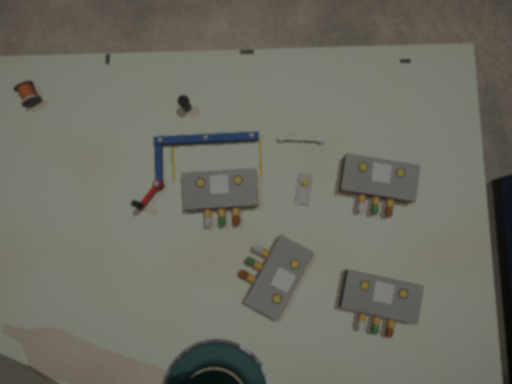

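The candidates for the block, by top-camera pixel, are (219,189), (380,178), (278,278) and (381,297). The one farthest to the robot's left is (219,189), which stands in front of the blue stop. Next I'll enlarge the crops and check the projection.

```bash
cat > h.py <<'E'
import numpy as np, cv2
from station import r
def P(n):
    p=r.camera_params(n); f=192/np.tan(np.radians(p['vfov'])/2)
    K=np.array([[f,0,p['cx']],[0,f,p['cy']],[0,0,1.]])
    return K,np.array(p['rvec'],float),np.array(p['tvec'],float)
def proj(n,pts):
    K,rv,t=P(n); return cv2.projectPoints(np.array(pts,float).reshape(-1,3),rv,t,K,None)[0][:,0]
def back(n,uv,z):
    K,rv,t=P(n); R=cv2.Rodrigues(rv)[0]; C=-R.T@t
    d=R.T@np.linalg.inv(K)@np.array([uv[0],uv[1],1.]); return C+d*(z-C[2])/d[2]
def snap(n,name,box=None,s=1,):
    im=r.camera(n)[:,:,::-1]; cv2.imwrite(f"pics/raw_{name}.png",im); crop(im,name,box,s)
def crop(im,name,box,s):
    x0,y0,x1,y1=box; cv2.imwrite(f"pics/{name}.png",cv2.resize(im[y0:y1,x0:x1],None,fx=s,fy=s,interpolation=cv2.INTER_CUBIC))
E
python3 - <<'E'
from h import *
print(proj("top",[[0,0,0],[.214,.587,.245],[.6,0,0]]),proj("side",[[0,0,0],[.214,.587,.245]]))
for uv in [(158,184),(158,138),(258,134),(219,189)]: print(back("top",uv,0.03))
crop(cv2.imread("pics/top0.png"),"t0c",(125,120,275,230),5)
crop(cv2.imread("pics/side0.png"),"s0c",(120,170,280,340),3.5)
E
```

```text
[[214.78556941 396.24896066]
 [-67.73534599 333.67647156]
 [212.28193017 169.74699415]] [[443.75781088 400.82777276]
 [ 44.59665855 822.83235778]]
[0.55968218 0.14419532 0.03      ]
[0.6868117  0.14465228 0.03      ]
[ 0.6909021  -0.12940739  0.03      ]
[ 0.54198879 -0.02073287  0.03      ]
```

View pics/t0c.png

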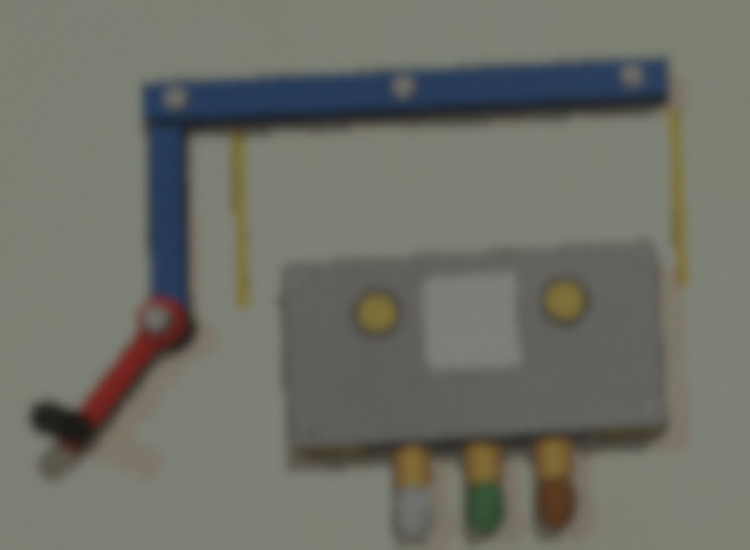

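View pics/s0c.png

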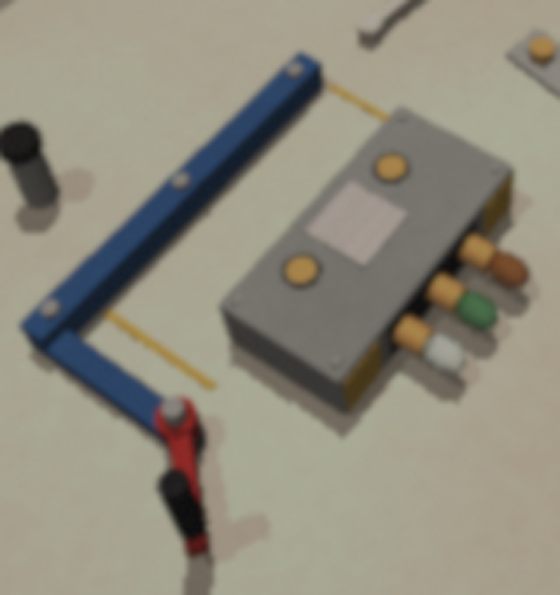

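```bash
cat > fit.py <<'E'
from h import *
from scipy.optimize import least_squares
def tf(p,pts):
    c,s=np.cos(p[2]),np.sin(p[2]); q=np.array(pts,float); o=q.copy()
    o[:,0]=p[0]+c*q[:,0]-s*q[:,1]; o[:,1]=p[1]+s*q[:,0]+c*q[:,1]; return o
def fit(p0,obs,free=None):
    def res(p):
        out=[]
        for cam,uv,pt in obs:
            pt=pt(p) if callable(pt) else pt
            out.append(proj(cam,tf(p,[pt]))[0]-uv)
        return np.concatenate(out)
    s=least_squares(res,p0,loss='soft_l1'); return s.x,res(s.x).reshape(-1,2)
def T(u,v): return np.array([u/5+125-.4,v/5+120-.4])
def S(u,v): return np.array([u/3.5+120-.36,v/3.5+170-.36])
E
cat > bay.py <<'E'
from fit import *
obs=[("top",T(667,102),(0,-.12,.03)),("top",T(667,58),lambda p:(p[3],-.12,.03)),("top",T(143,85),lambda p:(p[3],.17,.03)),
("top",T(157,319),lambda p:(-.112,.16,p[4])),("side",S(173,407),lambda p:(-.112,.16,p[4])),
("side",S(322,68),(0,-.12,.03)),("side",S(300,53),lambda p:(p[3],-.12,.03)),("side",S(22,325),lambda p:(p[3],.17,.03)),
("top",T(187,125),(0,.15,.03)),("top",T(237,133),(0,.122,0)),("side",S(320,95),(0,-.12,.0))]
b,rr=fit([.66,0,0,.02,.035],obs); print("bay",b.round(4)); print(rr.round(1).tolist())
ob=[("top",T(283,265),(.05,.1,.05)),("top",T(655,243),(.05,-.1,.05)),("top",T(665,427),(-.05,-.1,.05)),("top",T(288,450),(-.05,.1,.05)),
("side",S(402,107),(.05,-.1,.05)),("side",S(512,170),(-.05,-.1,.05)),("side",S(347,375),(-.05,.1,.05)),("side",S(222,305),(.05,.1,.05)),("side",S(345,408),(-.05,.1,0))]
k,rr=fit([.54,-.02,0],ob); print("block",k.round(4)); print(rr.round(1).tolist())
np.save("bay.npy",b)
c,s=np.cos(b[2]),np.sin(b[2]); d=k[:2]-b[:2]
print("block in bay",c*d[0]+s*d[1],-s*d[0]+c*d[1],np.degrees(k[2]-b[2]),np.degrees(b[2]))
w=lambda uv,s:None
# knob: top of knob
pv=tf(b,[(-.112,.16,0)])[0]; print("pivot",pv)
for z,uv,cam in((.1,T(45,413),"top"),(.1,S(175,483),"side")): 
    q=back(cam,uv,z); print("knob",q, np.hypot(*(q-pv)[:2]))
E
python3 bay.py
```

```text
bay [ 0.6733 -0.0093  0.0261  0.0215  0.0488]
[[0.1, -0.8], [-0.3, 0.3], [-1.2, 0.3], [-0.9, 0.6], [0.5, -0.1], [0.5, -1.8], [0.5, -1.0], [-0.7, -0.2], [-2.6, -0.4], [-0.2, -0.2], [2.1, -2.4]]
block [ 0.5397 -0.0232  0.0376]
[[-0.3, 0.1], [0.1, -0.2], [0.4, 0.3], [0.2, 0.4], [-0.3, -1.6], [1.4, -1.8], [-1.8, 1.6], [-1.1, -1.0], [0.6, 2.4]]
block in bay -0.13387477074970444 -0.010435652908831364 0.6621032351740044 1.4931380797676999
pivot [0.5571586  0.14775458 0.        ]
knob [0.50482018 0.1907828  0.1       ] 0.06775498007008385
knob [0.50002574 0.19264213 0.1       ] 0.07265711142960503
```

Emit:
move_arm(deltas=[[[0, 0, 0, 0, 0, -1, -1], [0, 0, 0, 0, 0, -1, -1], [0, 0, 0, 0, 0, -1, -1], [0, 0, 0, 0, 0, -0.75, -1], [0, 0, 0, 0, 0, 0, -1]]], newtons=40)

```text
time_s: 0.52
tcp_pos: [0.213, 0.5862, 0.2429]
tcp_rot: [[-0.999, -0.043, -0.001], [-0.043, 0.999, -0.005], [0.001, -0.004, -1.0]]
ft_force: [-0.6, 0.3, -0.4]
width: 0.0256
```

```bash
cat > go.py <<'E'
import sys
from fit import *
# state in bay frame
b=np.load("bay.npy")
def st():
    o=r.observe(); R=np.array(o['tcp_rot']); p=np.array(o['tcp_pos'])
    c,s=np.cos(b[2]),np.sin(b[2]); B=np.array([[c,s,0],[-s,c,0],[0,0,1]])
    d=B@(p-[b[0],b[1],0]); print("t",round(o['time_s'],2),"bay tcp mm",(d*1000).round(1),"world",p.round(4),"F bay",(B@np.array(o['ft_force'])).round(1),"w",round(o['width'],4))
    Rt=cv2.Rodrigues(B.T@np.array([[-1,0,0],[0,1,0],[0,0,-1.]]))[0]
    er=cv2.Rodrigues(R.T@(B.T@np.array([[-1,0,0],[0,1,0],[0,0,-1.]])))[0].ravel()
    print("rot err rows",(er/.1).round(2))
    return o,R,p,B,d
def to(tb):
    o,R,p,B,d=st(); w=B.T@(np.array(tb)-d)
    print("need tool mm",(R.T@w*1000).round(1),"in rows of 30:",(R.T@w/.03).round(2))
if __name__=="__main__":
    to([float(a)/1000 for a in sys.argv[1:4]]) if len(sys.argv)>3 else st()
E
python3 go.py -225 72 245
python3 - <<'E'
from fit import *
b=np.load("bay.npy");k=[.5397,-.0232,.0376]
def ov(img,cam,out,box,s):
    im=cv2.imread(img); im=cv2.resize(im,None,fx=s,fy=s,interpolation=cv2.INTER_CUBIC)
    def L(p,a,c,col):
        q=(proj(cam,tf(p,[a,c]))+.5)*s; cv2.line(im,tuple(int(v) for v in q[0]),tuple(int(v) for v in q[1]),col,1)
    for z in(0,.05):
        P4=[(.05,.1,z),(.05,-.1,z),(-.05,-.1,z),(-.05,.1,z)]
        for i in range(4): L(k,P4[i],P4[(i+1)%4],(0,0,255))
    L(b,(0,.15,.03),(0,-.12,.03),(0,255,0));L(b,(0,.17,0),(0,-.12,0),(0,255,0))
    for y in(.122,-.122):L(b,(0,y,0),(-.1,y,0),(255,0,255))
    L(b,(0,.15,.018),(-.112,.15,.018),(0,255,255));L(b,(0,.17,.018),(-.112,.17,.018),(0,255,255))
    x0,y0,x1,y1=[int(v*s) for v in box]; cv2.imwrite(out,im[y0:y1,x0:x1])
ov("pics/top0.png","top","pics/ov_t.png",(125,120,275,230),5)
ov("pics/side0.png","side","pics/ov_s.png",(120,170,280,340),3.5)
E
```

```text
t 0.52 bay tcp mm [-444.6  607.3  242.9] world [0.213  0.5862 0.2429] F bay [-0.6  0.4 -0.4] w 0.0256
rot err rows [-0.04 -0.01  0.17]
need tool mm [-210.4 -539.    -0. ] in rows of 30: [ -7.01 -17.97  -0.  ]
```

View pics/ov_t.png

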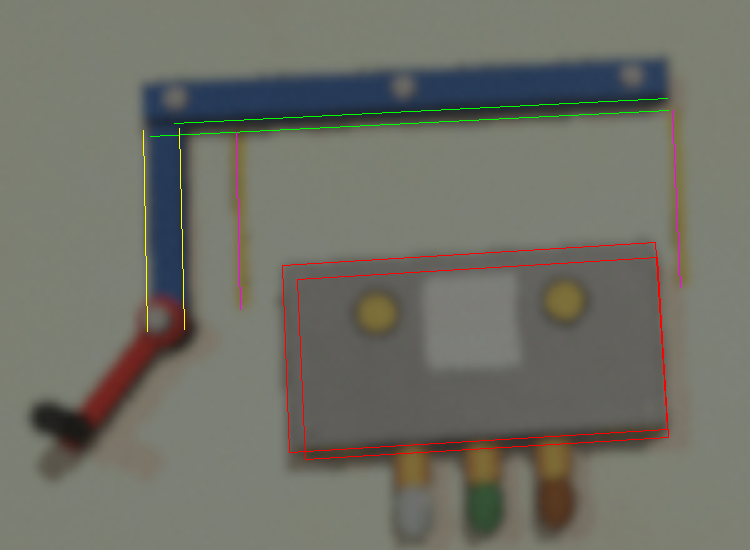

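View pics/ov_s.png

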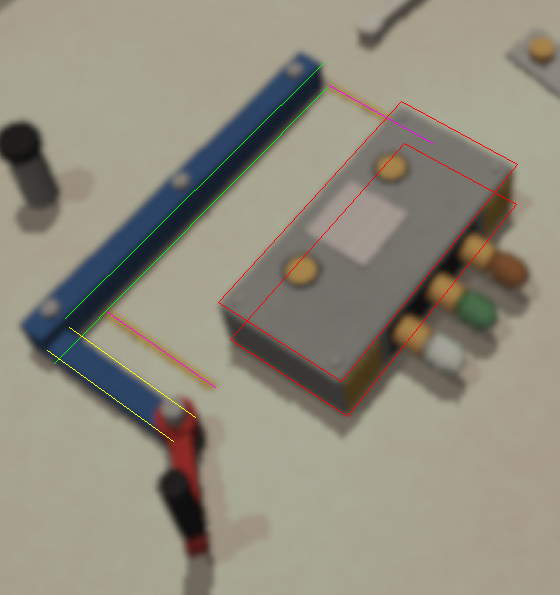

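Emit:
move_arm(deltas=[[[-0.39, -1, 0, 0, 0, 0.17, -1], [-0.39, -1, 0, 0, 0, 0, -1], [-0.39, -1, 0, 0, 0, 0, -1], [-0.39, -1, 0, 0, 0, 0, -1], [-0.39, -1, 0, 0, 0, 0, -1], [-0.39, -1, 0, 0, 0, 0, -1], [-0.39, -1, 0, 0, 0, 0, -1], [-0.39, -1, 0, 0, 0, 0, -1], [-0.39, -1, 0, 0, 0, 0, -1], [-0.39, -1, 0, 0, 0, 0, -1]]])

```text
time_s: 1.35
tcp_pos: [0.3344, 0.2791, 0.2406]
tcp_rot: [[-1.0, -0.003, -0.006], [-0.003, 1.0, -0.005], [0.006, -0.005, -1.0]]
ft_force: [0.6, 0.5, 1.0]
width: -0.0004
```

```bash
python3 go.py -225 72 245
```

```text
t 1.35 bay tcp mm [-331.3  297.1  240.6] world [0.3344 0.2791 0.2406] F bay [0.6 0.5 1. ] w -0.0004
rot err rows [-0.05 -0.06 -0.23]
need tool mm [-111.4 -222.6   -4. ] in rows of 30: [-3.71 -7.42 -0.13]
```

Emit:
move_arm(deltas=[[[-0.46, -0.93, 0, 0, 0, -0.23, -1], [-0.46, -0.93, 0, 0, 0, 0, -1], [-0.46, -0.93, 0, 0, 0, 0, -1], [-0.46, -0.93, 0, 0, 0, 0, -1], [-0.46, -0.93, 0, 0, 0, 0, -1], [-0.46, -0.93, 0, 0, 0, 0, -1], [-0.46, -0.93, 0, 0, 0, 0, -1], [-0.46, -0.93, 0, 0, 0, 0, -1], [0, 0, 0, 0, 0, 0, -1]]])

```text
time_s: 2.1
tcp_pos: [0.4514, 0.0394, 0.2416]
tcp_rot: [[-1.0, 0.008, -0.005], [0.008, 1.0, -0.002], [0.005, -0.002, -1.0]]
ft_force: [-0.6, 0.2, -1.8]
width: -0.0001
```

```bash
python3 go.py -225 72 26
```

```text
t 2.1 bay tcp mm [-220.6   54.4  241.6] world [0.4514 0.0394 0.2416] F bay [-0.5  0.2 -1.8] w -0.0001
rot err rows [-0.02 -0.05 -0.34]
need tool mm [  4.   17.9 215.6] in rows of 30: [0.13 0.6  7.19]
```

Emit:
move_arm(deltas=[[[0.2, 0.6, 0.9, 0, 0, -0.34, -1], [0, 0, 1, 0, 0, 0, -1], [0, 0, 1, 0, 0, 0, -1], [0, 0, 1, 0, 0, 0, -1], [0, 0, 1, 0, 0, 0, -1], [0, 0, 1, 0, 0, 0, -1], [0, 0, 0.6, 0, 0, 0, -1], [0, 0, 0, 0, 0, 0, -1]]])

```text
time_s: 2.77
tcp_pos: [0.4472, 0.0553, 0.0405]
tcp_rot: [[-1.0, 0.004, 0.002], [0.004, 1.0, -0.001], [-0.002, -0.001, -1.0]]
ft_force: [-1.2, -0.2, 0.0]
width: -0.0001
```

```bash
python3 go.py -225 71 26; python3 - <<'E'
from h import *
snap("side","s1",(150,150,330,300),4)
E
```

```text
t 2.77 bay tcp mm [-224.3   70.4   40.5] world [0.4472 0.0553 0.0405] F bay [-1.2 -0.2  0. ] w -0.0001
rot err rows [-0.01  0.02 -0.3 ]
need tool mm [ 0.7  0.6 14.5] in rows of 30: [0.02 0.02 0.48]
```

View pics/s1.png

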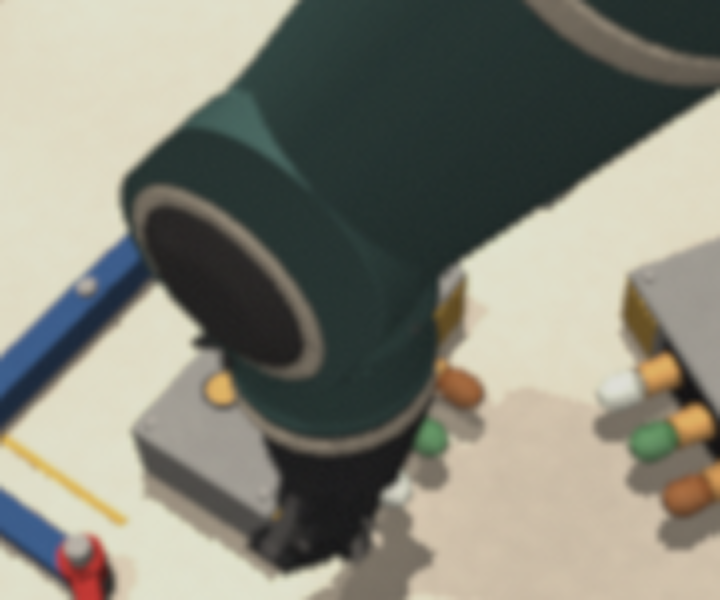

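Emit:
move_arm(deltas=[[[-0.3, 0.05, 0.35, 0, 0, -0.3, -1], [-0.2, 0, 0, 0, 0, 0, -1], [-0.17, 0, 0, 0, 0, 0, -1], [-0.17, 0, 0, 0, 0, 0, -1]]])

```text
time_s: 3.15
tcp_pos: [0.4751, 0.0574, 0.0356]
tcp_rot: [[-1.0, -0.021, 0.006], [-0.021, 1.0, -0.0], [-0.006, -0.0, -1.0]]
ft_force: [-1.0, 0.4, 0.5]
width: -0.0
```

```bash
python3 go.py -225 71 26
```

```text
t 3.15 bay tcp mm [-196.4   71.8   35.6] world [0.4751 0.0574 0.0356] F bay [-1.   0.4  0.5] w -0.0
rot err rows [-0.    0.06 -0.05]
need tool mm [28.7 -0.9  9.5] in rows of 30: [ 0.96 -0.03  0.32]
```

Emit:
move_arm(deltas=[[[-0.1, 0, 0.25, 0, 0, -0.05, -1], [-0.1, 0, 0.1, 0, 0, 0, -1], [-0.1, 0, 0, 0, 0, 0, -1]]])

```text
time_s: 3.4
tcp_pos: [0.483, 0.0582, 0.0276]
tcp_rot: [[-1.0, -0.023, 0.001], [-0.023, 1.0, 0.001], [-0.001, 0.001, -1.0]]
ft_force: [-5.2, 2.2, -3.7]
width: 0.0004
```

```bash
python3 go.py
```

```text
t 3.4 bay tcp mm [-188.5   72.4   27.6] world [0.483  0.0582 0.0276] F bay [-5.1  2.4 -3.7] w 0.0004
rot err rows [ 0.01  0.01 -0.03]
```

Emit:
move_arm(deltas=[[[-0.1, 0, 0, 0, 0, 0, -1], [-0.1, 0, 0, 0, 0, 0, -1], [-0.1, 0, 0, 0, 0, 0, -1]]])

```text
time_s: 3.65
tcp_pos: [0.4904, 0.0592, 0.0292]
tcp_rot: [[-1.0, -0.021, -0.003], [-0.021, 1.0, 0.002], [0.003, 0.002, -1.0]]
ft_force: [-5.0, 1.7, -3.6]
width: 0.0003
```

```bash
python3 go.py
```

```text
t 3.65 bay tcp mm [-181.1   73.2   29.2] world [0.4904 0.0592 0.0292] F bay [-5.   1.8 -3.6] w 0.0003
rot err rows [ 0.02 -0.03 -0.05]
```

Emit:
move_arm(deltas=[[[0.7, 0, 0, 0, 0, 0, -1], [0.6, 0, -0.3, 0, 0, 0, -1], [0, 0, -1, 0, 0, 0, -1], [0, -0.4, -0.9, 0, 0, 0, -1], [0, -1, 0, 0, 0, 0, -1], [0, -1, 0, 0, 0, 0, -1], [0, -1, 0, 0, 0, 0, -1], [0, -1, 0, 0, 0, 0, -1], [0, -1, 0, 0, 0, 0, -1], [0, 0, 0, 0, 0, 0, -1]]])

```text
time_s: 4.48
tcp_pos: [0.4588, -0.1089, 0.1089]
tcp_rot: [[-1.0, -0.017, 0.013], [-0.017, 1.0, 0.004], [-0.013, 0.004, -1.0]]
ft_force: [-0.2, -0.6, 0.2]
width: -0.0001
```

```bash
python3 go.py -213 -92 28
```

```text
t 4.48 bay tcp mm [-217.   -94.1  108.9] world [ 0.4588 -0.1089  0.1089] F bay [-0.2 -0.5  0.2] w -0.0001
rot err rows [ 0.04  0.13 -0.09]
need tool mm [-2.9  1.8 81. ] in rows of 30: [-0.1   0.06  2.7 ]
```

Emit:
move_arm(deltas=[[[0, 0.07, 0.9, 0.05, 0.13, -0.1, -1], [0, 0, 0.9, 0, 0, 0, -1], [0, 0, 0.7, 0, 0, 0, -1], [0, 0, 0.2, 0, 0, 0, -1]]])

```text
time_s: 4.82
tcp_pos: [0.464, -0.1105, 0.0318]
tcp_rot: [[-1.0, -0.018, 0.012], [-0.018, 1.0, -0.002], [-0.012, -0.002, -1.0]]
ft_force: [-1.6, 1.0, -0.7]
width: -0.0001
```

```bash
python3 go.py -213 -92 28; python3 - <<'E'
from h import *
snap("top","t1",(125,120,275,230),5)
snap("side","s2",(120,170,280,340),3.5)
E
```

```text
t 4.82 bay tcp mm [-211.8  -95.8   31.8] world [ 0.464  -0.1105  0.0318] F bay [-1.5  1.1 -0.7] w -0.0001
rot err rows [-0.03  0.12 -0.08]
need tool mm [1.3 3.8 3.8] in rows of 30: [0.04 0.13 0.13]
```

View pics/t1.png

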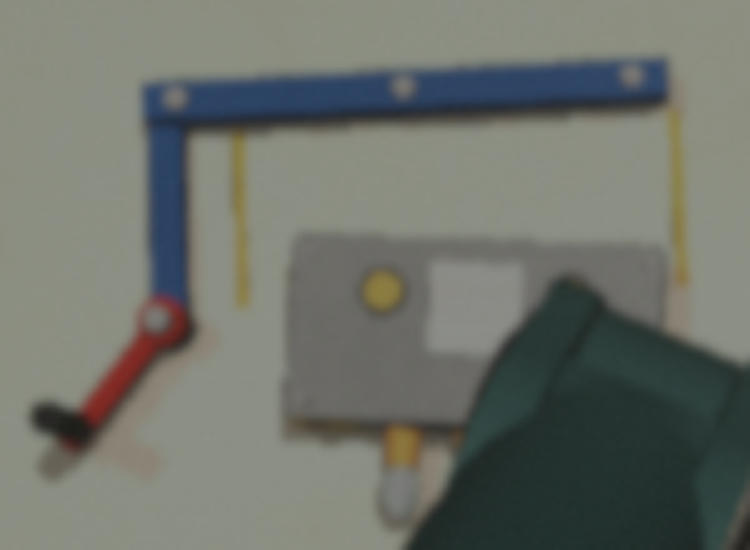

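View pics/s2.png

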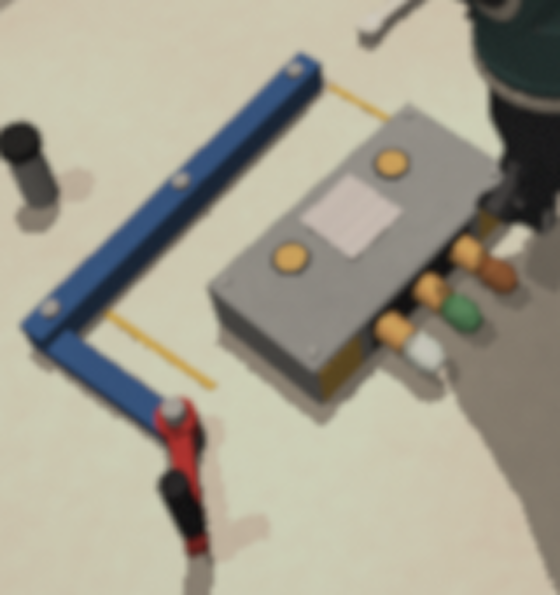

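```bash
cat > blk.py <<'E'
from fit import *
b=np.load("bay.npy")
Cn={"fl":(.05,.1,.05),"fr":(.05,-.1,.05),"nr":(-.05,-.1,.05),"nl":(-.05,.1,.05),"nl0":(-.05,.1,0),"fl0":(.05,.1,0),"nr0":(-.05,-.1,0)}
def blk(top,side,p0=(.56,-.02,0)):
    for nm,ob in (("both",[("top",T(*v),Cn[k]) for k,v in top.items()]+[("side",S(*v),Cn[k]) for k,v in side.items()]),("top",[("top",T(*v),Cn[k]) for k,v in top.items()]),("side",[("side",S(*v),Cn[k]) for k,v in side.items()])):
        if len(ob)<2: continue
        k,rr=fit(list(p0),ob); c,s=np.cos(b[2]),np.sin(b[2]); d=k[:2]-b[:2]
        x,y,a=c*d[0]+s*d[1],-s*d[0]+c*d[1],k[2]-b[2]
        f=lambda px,py:(round(1000*(x+px*np.cos(a)-py*np.sin(a)),1),round(1000*(y+px*np.sin(a)+py*np.cos(a)),1))
        print(nm,"x %.1f y %.1f yaw %.1f"%(x*1e3,y*1e3,np.degrees(a)),"cornerL",f(-.05,.082),"cornerR",f(-.05,-.082),"maxres",abs(rr).max().round(1))
E
python3 - <<'E'
from blk import *
blk({"fl":(283,265),"fr":(655,243),"nr":(665,427),"nl":(288,450)},{"fr":(402,107),"nr":(512,170),"nl":(347,375),"fl":(222,305),"nl0":(345,408)})
blk({"fl":(295,233),"fr":(665,247),"nl":(283,418)},{"fr":(409,104),"fl":(210,287),"nl":(320,368),"nl0":(320,402)})
E
```

```text
both x -133.9 y -10.4 yaw 0.7 cornerL (np.float64(-184.8), np.float64(71.0)) cornerR (np.float64(-182.9), np.float64(-93.0)) maxres 2.4
top x -133.4 y -10.2 yaw 0.5 cornerL (np.float64(-184.1), np.float64(71.4)) cornerR (np.float64(-182.8), np.float64(-92.6)) maxres 0.3
side x -134.5 y -10.8 yaw 1.0 cornerL (np.float64(-185.9), np.float64(70.3)) cornerR (np.float64(-183.1), np.float64(-93.6)) maxres 2.5
both x -126.8 y -12.3 yaw -4.9 cornerL (np.float64(-169.7), np.float64(73.7)) cornerR (np.float64(-183.6), np.float64(-89.7)) maxres 1.8
top x -126.4 y -12.0 yaw -5.1 cornerL (np.float64(-168.8), np.float64(74.2)) cornerR (np.float64(-183.5), np.float64(-89.2)) maxres 0.5
side x -127.5 y -12.3 yaw -4.6 cornerL (np.float64(-170.8), np.float64(73.4)) cornerR (np.float64(-183.9), np.float64(-90.1)) maxres 1.8
```

Emit:
move_arm(deltas=[[[-0.4, 0.25, 0.1, 0, 0.1, -0.08, -1], [-0.2, 0, 0, 0, 0, 0, -1], [-0.17, 0, 0, 0, 0, 0, -1], [-0.17, 0, 0, 0, 0, 0, -1], [-0.17, 0, 0, 0, 0, 0, -1], [-0.17, 0, 0, 0, 0, 0, -1], [-0.17, 0, 0, 0, 0, 0, -1]]])

```text
time_s: 5.5
tcp_pos: [0.5076, -0.1043, 0.037]
tcp_rot: [[-1.0, -0.022, 0.002], [-0.022, 1.0, -0.003], [-0.002, -0.003, -1.0]]
ft_force: [-5.1, -2.5, -3.5]
width: 0.0001
```

```bash
python3 go.py -168 -90 28
```

```text
t 5.5 bay tcp mm [-168.1  -90.7   37. ] world [ 0.5076 -0.1043  0.037 ] F bay [-5.2 -2.3 -3.5] w 0.0001
rot err rows [-0.03  0.02 -0.04]
need tool mm [-0.1  0.7  9. ] in rows of 30: [-0.    0.02  0.3 ]
```

Emit:
move_arm(deltas=[[[0.7, 0, 0, 0, 0, 0, -1], [0.5, 0, -0.3, 0, 0, 0, -1], [0, 0, -1, 0, 0, 0, -1], [0, 0.4, -0.7, 0, 0, 0, -1], [0, 1, 0, 0, 0, 0, -1], [0, 1, 0, 0, 0, 0, -1], [0, 1, 0, 0, 0, 0, -1], [0, 1, 0, 0, 0, 0, -1], [0, 0.95, 0, 0, 0, 0, -1], [0, 0, 0, 0, 0, 0, -1]]])

```text
time_s: 6.33
tcp_pos: [0.4739, 0.0581, 0.1103]
tcp_rot: [[-1.0, -0.012, 0.023], [-0.012, 1.0, -0.001], [-0.023, -0.002, -1.0]]
ft_force: [0.2, 1.8, -0.3]
width: 0.0001
```

```bash
python3 go.py -200 72 28;  python3 - <<'E'
from h import *
snap("top","t2",(125,120,275,230),5)
snap("side","s3",(120,170,280,340),3.5)
E
```

```text
t 6.33 bay tcp mm [-197.5   72.6  110.3] world [0.4739 0.0581 0.1103] F bay [ 0.2  1.8 -0.3] w 0.0001
rot err rows [-0.02  0.23 -0.14]
need tool mm [ 4.4 -0.5 82.2] in rows of 30: [ 0.15 -0.02  2.74]
```

View pics/t2.png

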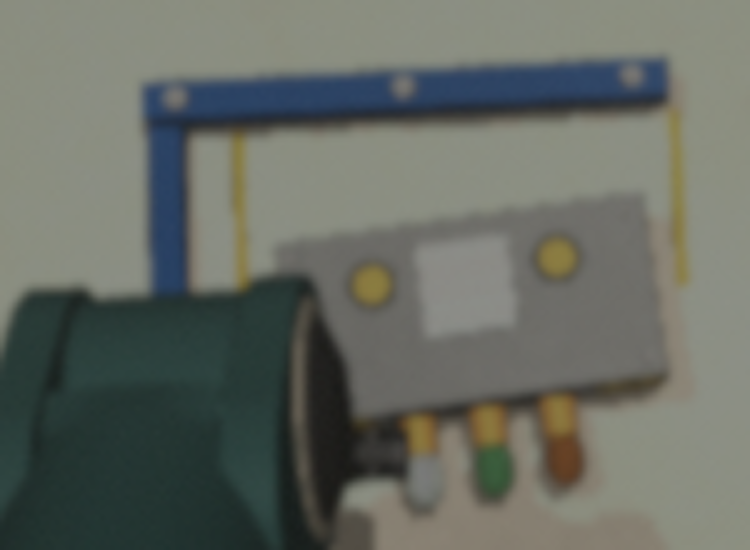

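View pics/s3.png

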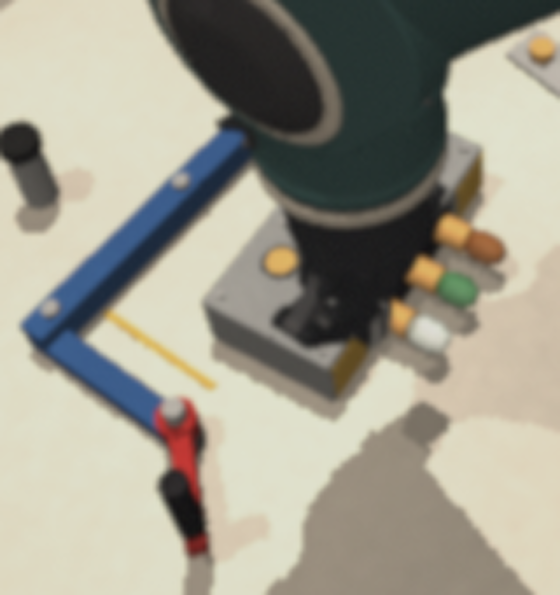

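```bash
python3 - <<'E'
from blk import *
blk({"fl":(276,244),"fr":(643,195),"nr":(665,378)},{"fl":(205,303),"nl0":(336,402)})
E
```

```text
both x -115.4 y -9.4 yaw 5.1 cornerL (np.float64(-172.5), np.float64(67.8)) cornerR (np.float64(-157.9), np.float64(-95.5)) maxres 1.3
top x -114.6 y -9.1 yaw 4.6 cornerL (np.float64(-171.0), np.float64(68.7)) cornerR (np.float64(-157.9), np.float64(-94.8)) maxres 0.7
side x -114.7 y -9.1 yaw 6.2 cornerL (np.float64(-173.3), np.float64(67.0)) cornerR (np.float64(-155.4), np.float64(-96.0)) maxres 1.0
```

Emit:
move_arm(deltas=[[[0.15, -0.1, 0.9, 0, 0.23, -0.14, -1], [0, 0, 0.9, 0, 0, 0, -1], [0, 0, 0.8, 0, 0, 0, -1], [0, 0, 0.35, 0, 0, 0, -1], [-0.2, 0, 0, 0, 0, 0, -1], [-0.2, 0, 0, 0, 0, 0, -1]]])

```text
time_s: 6.93
tcp_pos: [0.4861, 0.0446, 0.0231]
tcp_rot: [[-1.0, -0.016, 0.007], [-0.016, 1.0, -0.003], [-0.007, -0.003, -1.0]]
ft_force: [-0.1, -0.5, 0.1]
width: -0.0003
```

```bash
python3 go.py -155 69 28
```

```text
t 6.93 bay tcp mm [-185.7   58.8   23.1] world [0.4861 0.0446 0.0231] F bay [-0.1 -0.5  0.1] w -0.0003
rot err rows [-0.03  0.07 -0.1 ]
need tool mm [-30.7  10.5  -4.7] in rows of 30: [-1.02  0.35 -0.16]
```

Emit:
move_arm(deltas=[[[0.1, 0.4, -0.15, 0, 0.07, -0.1, -1], [0, 0.1, 0, 0, 0, 0, -1]]])

```text
time_s: 7.1
tcp_pos: [0.4859, 0.058, 0.0299]
tcp_rot: [[-1.0, -0.023, 0.003], [-0.023, 1.0, -0.003], [-0.003, -0.004, -1.0]]
ft_force: [1.0, 0.8, 0.3]
width: 0.0001
```

```bash
python3 go.py -155 69 28
```

```text
t 7.1 bay tcp mm [-185.6   72.1   29.9] world [0.4859 0.058  0.0299] F bay [1.  0.8 0.3] w 0.0001
rot err rows [-0.04  0.03 -0.03]
need tool mm [-30.6  -3.    2. ] in rows of 30: [-1.02 -0.1   0.07]
```

Emit:
move_arm(deltas=[[[-0.17, -0.1, 0.05, 0, 0, 0, -1], [-0.17, 0, 0.05, 0, 0, 0, -1], [-0.17, 0, 0.05, 0, 0, 0, -1], [-0.17, 0, 0.05, 0, 0, 0, -1], [-0.17, 0, 0.05, 0, 0, 0, -1], [-0.14, 0, 0.05, 0, 0, 0, -1]]])

```text
time_s: 7.6
tcp_pos: [0.5116, 0.0568, 0.0249]
tcp_rot: [[-1.0, -0.026, -0.01], [-0.026, 1.0, 0.001], [0.01, 0.001, -1.0]]
ft_force: [-55.3, 2.1, 73.4]
width: -0.0
```

```bash
python3 go.py -155 69 28
```

```text
t 7.6 bay tcp mm [-159.9   70.2   24.9] world [0.5116 0.0568 0.0249] F bay [-55.3   3.6  73.4] w -0.0
rot err rows [ 0.01 -0.1  -0.  ]
need tool mm [-4.8 -1.2 -3.2] in rows of 30: [-0.16 -0.04 -0.11]
```

Emit:
move_arm(deltas=[[[0.1, 0, -0.2, 0, 0, 0, -1]]])

```text
time_s: 7.68
tcp_pos: [0.5087, 0.0563, 0.031]
tcp_rot: [[-1.0, -0.025, -0.012], [-0.025, 1.0, 0.001], [0.012, 0.001, -1.0]]
ft_force: [0.4, 0.0, -0.4]
width: -0.0002
```

```bash
python3 go.py -155 69 28;  python3 - <<'E'
from h import *
snap("top","t3",(125,120,275,230),5)
snap("side","s4",(120,170,280,340),3.5)
E
python3 go.py
```

```text
t 7.68 bay tcp mm [-162.8   69.9   31. ] world [0.5087 0.0563 0.031 ] F bay [ 0.4  0.  -0.4] w -0.0002
rot err rows [ 0.01 -0.12 -0.01]
need tool mm [-7.9 -0.9  2.9] in rows of 30: [-0.26 -0.03  0.1 ]
t 7.78 bay tcp mm [-161.9   69.7   32.2] world [0.5096 0.0562 0.0322] F bay [0.4 0.3 0.1] w -0.0001
rot err rows [ 0.01 -0.08 -0.01]
```

View pics/t3.png

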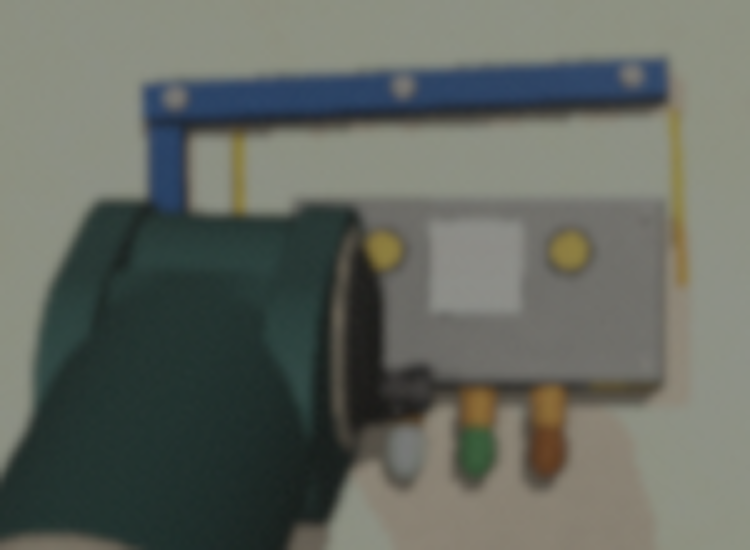

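View pics/s4.png

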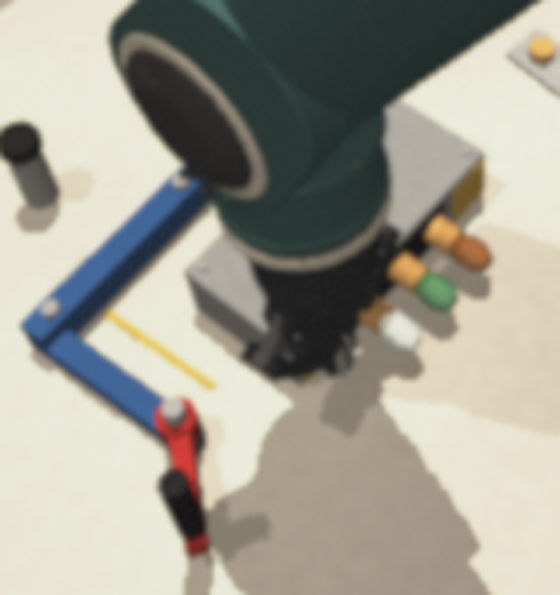

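```bash
python3 - <<'E'
from blk import *
blk({"fr":(665,202),"nr":(663,385),"fl":(296,201)},{"fl":(188,272),"nr":(484,152)})
for z in (.05,.07,.09):
    q=back("top",T(432,378),z); d=q[:2]-b[:2]; c,s=np.cos(b[2]),np.sin(b[2]); print(z,c*d[0]+s*d[1],-s*d[0]+c*d[1])
crop(cv2.imread("pics/raw_t3.png"),"t3z",(185,180,245,225),12)
crop(cv2.imread("pics/raw_s4.png"),"s4z",(180,230,260,290),9)
E
```

```text
both x -105.8 y -13.0 yaw -2.7 cornerL (np.float64(-151.8), np.float64(71.3)) cornerR (np.float64(-159.6), np.float64(-92.5)) maxres 1.7
top x -105.3 y -14.0 yaw -3.1 cornerL (np.float64(-150.7), np.float64(70.6)) cornerR (np.float64(-159.6), np.float64(-93.1)) maxres 0.7
side x -106.0 y -11.3 yaw -2.1 cornerL (np.float64(-152.9), np.float64(72.5)) cornerR (np.float64(-159.0), np.float64(-91.4)) maxres 1.2
0.05 -0.14955396832104353 0.012035157321110504
0.07 -0.15183623016120443 0.009913327743056595
0.09 -0.1541184920013651 0.007791498165002677
```

View pics/t3z.png

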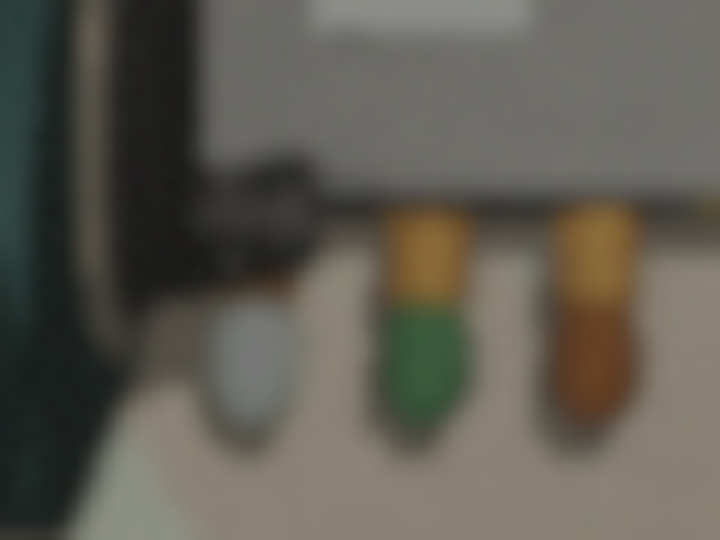

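View pics/s4z.png

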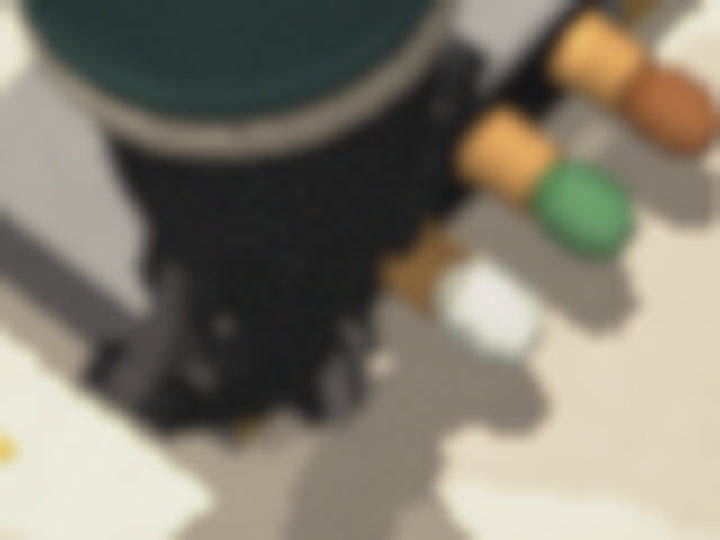

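```bash
python3 - <<'E'
from blk import *
for x in(-.16,):
  for y in (.115,.13):
    for z in (.04,.05,.06,.07,.08,.09):
        q=proj("side",tf(b,[(x,y,z)]))[0]; print(y,z,((q-[180,230])*9).round())
for z in(.04,.06,.08,.1):
    q=tf(b,[(-.162,.01,z)]); print(z,((proj("side",q)[0]-[180,230])*9).round(),((proj("top",q)[0]-[185,180])*12).round())
E
```

```text
0.115 0.04 [188. 482.]
0.115 0.05 [183. 463.]
0.115 0.06 [178. 443.]
0.115 0.07 [173. 424.]
0.115 0.08 [168. 404.]
0.115 0.09 [163. 383.]
0.13 0.04 [148. 529.]
0.13 0.05 [142. 511.]
0.13 0.06 [137. 492.]
0.13 0.07 [131. 472.]
0.13 0.08 [126. 452.]
0.13 0.09 [120. 432.]
0.04 [457. 176.] [328. 242.]
0.06 [453. 135.] [318. 233.]
0.08 [448.  92.] [308. 224.]
0.1 [444.  48.] [298. 215.]
```

Emit:
move_arm(deltas=[[[-0.12, 0, 0, 0, -0.08, 0, -1], [-0.12, 0, 0, 0, 0, 0, -1], [-0.12, 0, 0, 0, 0, 0, -1]]])

```text
time_s: 8.03
tcp_pos: [0.5201, 0.0564, 0.0326]
tcp_rot: [[-1.0, -0.025, -0.002], [-0.025, 1.0, 0.002], [0.001, 0.002, -1.0]]
ft_force: [-9.3, 3.5, 3.0]
width: 0.0002
```

```bash
python3 go.py -155 69 28
```

```text
t 8.03 bay tcp mm [-151.4   69.6   32.6] world [0.5201 0.0564 0.0326] F bay [-9.2  3.8  3. ] w 0.0002
rot err rows [ 0.02 -0.01 -0.01]
need tool mm [ 3.6 -0.6  4.6] in rows of 30: [ 0.12 -0.02  0.15]
```

Emit:
move_arm(deltas=[[[0.8, 0, 0, 0, 0, 0, -1], [0.7, 0, -0.4, 0, 0, 0, -1], [0, 0, -1, 0, 0, 0, -1], [0, -0.4, -0.7, 0, 0, 0, -1], [0, -1, 0, 0, 0, 0, -1], [0, -1, 0, 0, 0, 0, -1], [0, -1, 0, 0, 0, 0, -1], [0, -1, 0, 0, 0, 0, -1], [0, -0.9, 0, 0, 0, 0, -1], [0, 0, 0, 0, 0, 0, -1]]])

```text
time_s: 8.87
tcp_pos: [0.4862, -0.1126, 0.1016]
tcp_rot: [[-0.999, -0.029, 0.016], [-0.029, 1.0, -0.0], [-0.016, -0.001, -1.0]]
ft_force: [-0.5, -0.2, 0.6]
width: -0.0001
```

```bash
python3 go.py -192 -91 30;  python3 - <<'E'
from h import *
snap("top","t4",(125,120,275,230),5)
snap("side","s5",(120,170,280,340),3.5)
E
```

```text
t 8.87 bay tcp mm [-189.7  -98.4  101.6] world [ 0.4862 -0.1126  0.1016] F bay [-0.5 -0.2  0.6] w -0.0001
rot err rows [-0.01  0.16  0.03]
need tool mm [ 3.4  7.5 71.6] in rows of 30: [0.11 0.25 2.39]
```

View pics/t4.png

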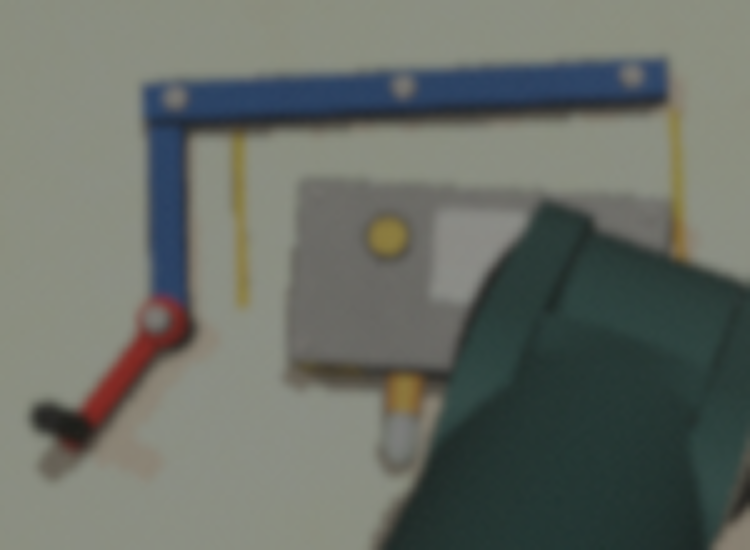

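View pics/s5.png

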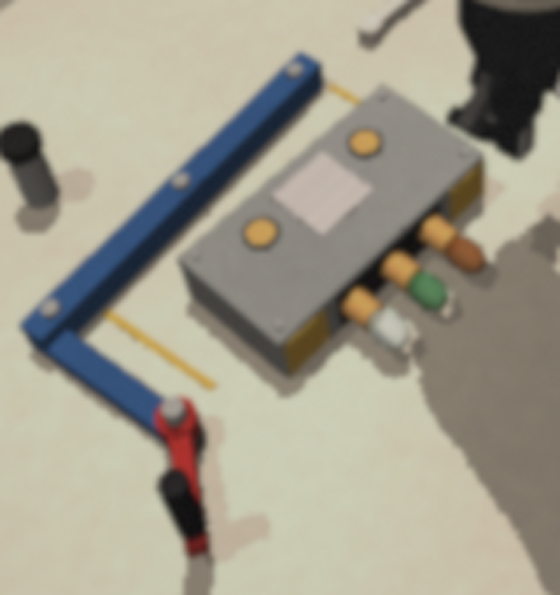

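```bash
python3 - <<'E'
from blk import *
blk({"fl":(300,180),"fr":(671,199),"nl":(289,362)},{"fl":(180,260),"fr":(382,85),"nr":(483,155),"nl":(289,340),"nl0":(290,374)})
E
```

```text
both x -98.9 y -15.3 yaw -5.6 cornerL (np.float64(-140.6), np.float64(71.2)) cornerR (np.float64(-156.6), np.float64(-92.0)) maxres 1.8
top x -98.8 y -15.7 yaw -5.9 cornerL (np.float64(-140.0), np.float64(71.0)) cornerR (np.float64(-156.9), np.float64(-92.1)) maxres 0.5
side x -99.5 y -14.4 yaw -5.3 cornerL (np.float64(-141.8), np.float64(71.8)) cornerR (np.float64(-156.8), np.float64(-91.5)) maxres 2.1
```

Emit:
move_arm(deltas=[[[0.1, 0.25, 0.9, 0, 0.16, 0.03, -1], [0, 0, 0.8, 0, 0, 0, -1], [0, 0, 0.55, 0, 0, 0, -1], [0, 0, 0.1, 0, 0, 0, -1]]])

```text
time_s: 9.3
tcp_pos: [0.4869, -0.0975, 0.0303]
tcp_rot: [[-0.999, -0.032, 0.006], [-0.032, 0.999, 0.002], [-0.006, 0.002, -1.0]]
ft_force: [-1.1, -0.1, 0.1]
width: -0.0004
```

```bash
python3 go.py -136 -92 30
```

```text
t 9.3 bay tcp mm [-188.7  -83.4   30.3] world [ 0.4869 -0.0975  0.0303] F bay [-1.1 -0.1  0.1] w -0.0004
rot err rows [0.02 0.06 0.06]
need tool mm [-52.6  -9.    0.6] in rows of 30: [-1.75 -0.3   0.02]
```

Emit:
move_arm(deltas=[[[-0.2, -0.33, 0, 0, 0.05, 0.06, -1], [-0.3, 0, 0, 0, 0, 0, -1], [-0.18, 0, 0, 0, 0, 0, -1], [-0.18, 0.02, 0, 0, 0, 0, -1], [-0.18, 0.02, 0, 0, 0, 0, -1], [-0.18, 0.02, 0, 0, 0, 0, -1]]])

```text
time_s: 9.8
tcp_pos: [0.5257, -0.1046, 0.0321]
tcp_rot: [[-1.0, -0.027, -0.003], [-0.027, 1.0, 0.001], [0.003, 0.001, -1.0]]
ft_force: [-5.6, -3.9, -2.1]
width: -0.0001
```

```bash
python3 go.py -136 -92 30
```

```text
t 9.8 bay tcp mm [-150.1  -91.4   32.1] world [ 0.5257 -0.1046  0.0321] F bay [-5.7 -3.7 -2.1] w -0.0001
rot err rows [ 0.01 -0.03  0.01]
need tool mm [-14.1  -0.6   2.1] in rows of 30: [-0.47 -0.02  0.07]
```

Emit:
move_arm(deltas=[[[-0.18, 0.02, 0, 0, 0, 0, -1], [-0.18, 0.02, 0, 0, 0, 0, -1], [-0.14, 0.02, 0, 0, 0, 0, -1], [0.6, 0, 0, 0, 0, 0, -1], [0.7, 0, -0.4, 0, 0, 0, -1], [0, 0, -1, 0, 0, 0, -1], [0, 0.4, -0.7, 0, 0, 0, -1]]])

```text
time_s: 10.38
tcp_pos: [0.5027, -0.0932, 0.0979]
tcp_rot: [[-1.0, -0.025, -0.007], [-0.025, 1.0, -0.002], [0.007, -0.002, -1.0]]
ft_force: [1.0, -0.6, -0.0]
width: 0.0001
```

Emit:
move_arm(deltas=[[[0, 1, 0, 0, 0, 0, -1], [0, 1, 0, 0, 0, 0, -1], [0, 1, 0, 0, 0, 0, -1], [0, 1, 0, 0, 0, 0, -1], [0, 0.9, 0, 0, 0, 0, -1], [0, 0, 0, 0, 0, 0, -1]]])

```text
time_s: 10.88
tcp_pos: [0.5067, 0.0624, 0.1096]
tcp_rot: [[-1.0, -0.023, 0.012], [-0.023, 1.0, 0.001], [-0.012, 0.001, -1.0]]
ft_force: [-0.2, 2.0, -0.3]
width: -0.0001
```

```bash
python3 go.py -175 70 30;  python3 - <<'E'
from h import *
snap("top","t5",(125,120,275,230),5)
snap("side","s6",(120,170,280,340),3.5)
E
```

```text
t 10.88 bay tcp mm [-164.7   76.   109.6] world [0.5067 0.0624 0.1096] F bay [-0.1  2.  -0.3] w -0.0001
rot err rows [ 0.01  0.12 -0.04]
need tool mm [11.3 -6.1 79.5] in rows of 30: [ 0.38 -0.2   2.65]
```

View pics/t5.png

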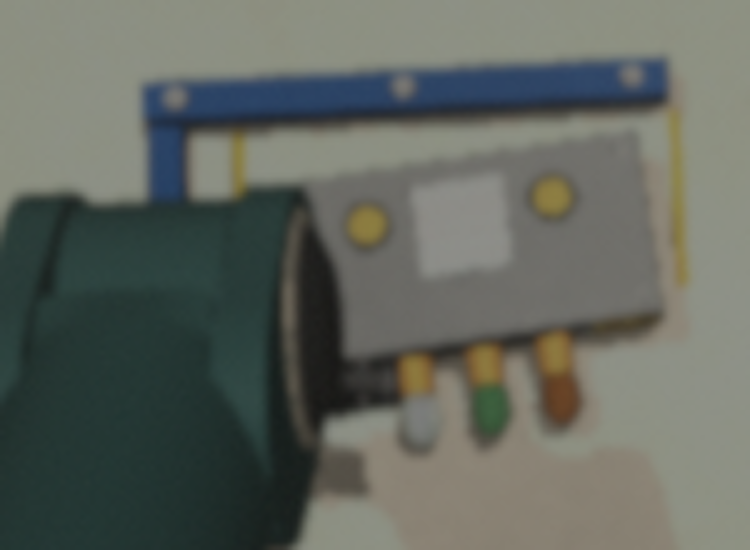

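View pics/s6.png

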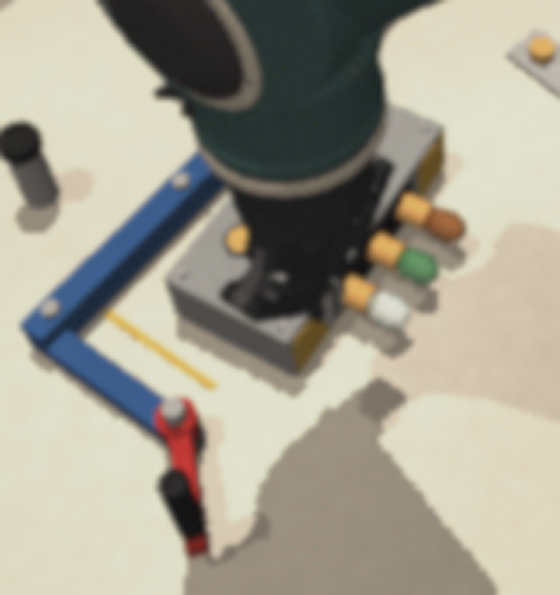

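```bash
python3 - <<'E'
from blk import *
blk({"fr":(635,131),"nr":(662,314)},{"fl":(168,281),"nl0":(294,373),"nl":(294,341),"nr":(443,127)})
E
```

```text
both x -82.4 y -7.5 yaw 6.4 cornerL (np.float64(-141.2), np.float64(68.4)) cornerR (np.float64(-123.0), np.float64(-94.6)) maxres 2.0
top x -81.3 y -7.1 yaw 5.5 cornerL (np.float64(-138.9), np.float64(69.7)) cornerR (np.float64(-123.2), np.float64(-93.5)) maxres 0.0
side x -81.5 y -7.8 yaw 6.9 cornerL (np.float64(-141.1), np.float64(67.6)) cornerR (np.float64(-121.3), np.float64(-95.2)) maxres 2.0
```

Emit:
move_arm(deltas=[[[0.5, -0.2, 0.1, 0, 0.12, -0.04, -1], [0, 0, 0.9, 0, 0, 0, -1], [0, 0, 0.9, 0, 0, 0, -1], [0, 0, 0.5, 0, 0, 0, -1], [0, 0, 0.1, 0, 0, 0, -1]]])

```text
time_s: 11.4
tcp_pos: [0.4961, 0.0472, 0.0362]
tcp_rot: [[-1.0, -0.018, 0.009], [-0.018, 1.0, -0.001], [-0.009, -0.001, -1.0]]
ft_force: [-0.3, -0.2, -0.3]
width: -0.0001
```

```bash
python3 go.py -122 69 30
```

```text
t 11.4 bay tcp mm [-175.6   61.1   36.2] world [0.4961 0.0472 0.0362] F bay [-0.3 -0.2 -0.3] w -0.0001
rot err rows [-0.01  0.09 -0.08]
need tool mm [-53.5   8.3   6.7] in rows of 30: [-1.78  0.28  0.22]
```

Emit:
move_arm(deltas=[[[-0.1, 0.33, 0.15, 0, 0.09, -0.08, -1], [-0.3, 0, 0, 0, 0, 0, -1], [-0.2, 0, 0, 0, 0, 0, -1], [-0.18, 0, 0, 0, 0, 0, -1], [-0.18, 0, 0, 0, 0, 0, -1], [-0.18, 0, 0, 0, 0, 0, -1]]])

```text
time_s: 11.9
tcp_pos: [0.5334, 0.0573, 0.0341]
tcp_rot: [[-1.0, -0.025, -0.002], [-0.025, 1.0, -0.001], [0.002, -0.001, -1.0]]
ft_force: [-5.8, 3.2, -2.2]
width: -0.0003
```

```bash
python3 go.py -122 69 30
```

```text
t 11.9 bay tcp mm [-138.1   70.2   34.1] world [0.5334 0.0573 0.0341] F bay [-5.7  3.4 -2.2] w -0.0003
rot err rows [-0.01 -0.02 -0.01]
need tool mm [-16.1  -1.2   4. ] in rows of 30: [-0.54 -0.04  0.13]
```

Emit:
move_arm(deltas=[[[-0.18, 0, 0, 0, 0, 0, -1], [-0.18, 0, 0, 0, 0, 0, -1], [-0.18, 0, 0, 0, 0, 0, -1], [0.7, 0, 0, 0, 0, 0, -1], [0.8, 0, -0.4, 0, 0, 0, -1], [0.2, 0, -1, 0, 0, 0, -1], [0, -0.4, -0.7, 0, 0, 0, -1]]])

```text
time_s: 12.48
tcp_pos: [0.4991, 0.0468, 0.0981]
tcp_rot: [[-1.0, -0.029, -0.009], [-0.029, 1.0, -0.0], [0.009, -0.0, -1.0]]
ft_force: [0.2, 1.3, 0.7]
width: 0.0001
```

Emit:
move_arm(deltas=[[[0, -1, 0, 0, 0, 0, -1], [0, -1, 0, 0, 0, 0, -1], [0, -1, 0, 0, 0, 0, -1], [0, -1, 0, 0, 0, 0, -1], [0, -0.7, 0, 0, 0, 0, -1], [0, 0, 0, 0, 0, 0, -1], [0, 0, 0, 0, 0, 0, -1]]])

```text
time_s: 13.07
tcp_pos: [0.5108, -0.1025, 0.1096]
tcp_rot: [[-1.0, -0.03, 0.009], [-0.03, 1.0, -0.0], [-0.009, -0.0, -1.0]]
ft_force: [-0.1, 0.3, 0.6]
width: 0.0001
```

```bash
python3 go.py -160 -92 30;  python3 - <<'E'
from h import *
snap("top","t6",(125,120,275,230),5)
snap("side","s7",(120,170,280,340),3.5)
E
```

```text
t 13.07 bay tcp mm [-164.8  -89.   109.6] world [ 0.5108 -0.1025  0.1096] F bay [-0.1  0.3  0.6] w 0.0001
rot err rows [-0.    0.09  0.04]
need tool mm [-4.1 -3.  79.7] in rows of 30: [-0.14 -0.1   2.66]
```

View pics/t6.png

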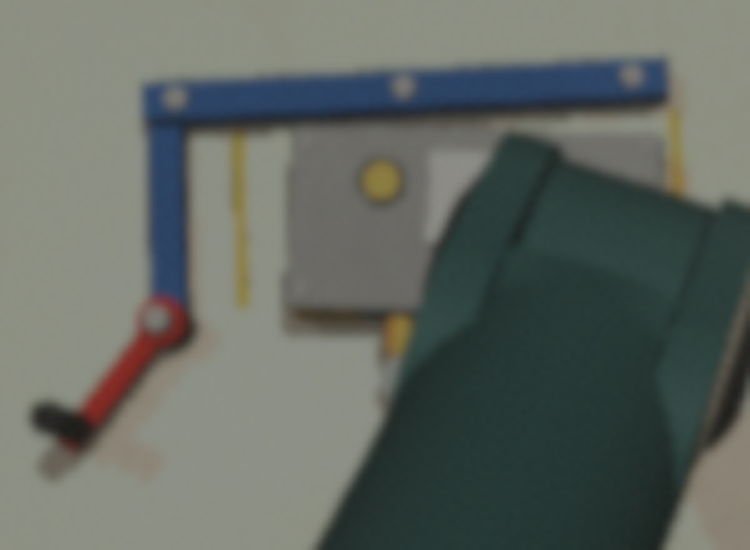

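View pics/s7.png

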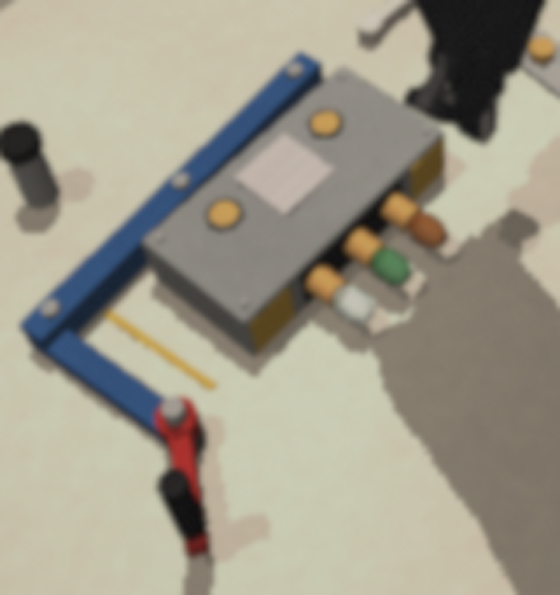

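```bash
python3 - <<'E'
from blk import *
blk({"fl":(291,125),"fr":(664,135),"nl":(285,305)},{"fl":(144,240),"fr":(343,70),"nr":(443,132),"nl":(252,318),"nl0":(252,352)})
E
```

```text
both x -66.3 y -13.3 yaw -4.4 cornerL (np.float64(-109.8), np.float64(72.3)) cornerR (np.float64(-122.5), np.float64(-91.2)) maxres 2.7
top x -66.1 y -13.7 yaw -4.6 cornerL (np.float64(-109.3), np.float64(72.0)) cornerR (np.float64(-122.5), np.float64(-91.4)) maxres 0.5
side x -66.9 y -12.7 yaw -4.2 cornerL (np.float64(-110.8), np.float64(72.8)) cornerR (np.float64(-122.8), np.float64(-90.8)) maxres 2.4
```

Emit:
move_arm(deltas=[[[0.1, -0.1, 0.9, 0, 0.09, 0.04, -1], [0, 0, 0.9, 0, 0, 0, -1], [0, 0, 0.7, 0, 0, 0, -1], [0, 0, 0.1, 0, 0, 0, -1]]])

```text
time_s: 13.5
tcp_pos: [0.5113, -0.0998, 0.0313]
tcp_rot: [[-0.999, -0.034, 0.006], [-0.034, 0.999, 0.001], [-0.006, 0.001, -1.0]]
ft_force: [-0.8, -0.1, -0.2]
width: -0.0003
```

```bash
python3 go.py -112 -93 30
```

```text
t 13.5 bay tcp mm [-164.3  -86.3   31.3] world [ 0.5113 -0.0998  0.0313] F bay [-0.8 -0.  -0.2] w -0.0003
rot err rows [0.01 0.06 0.08]
need tool mm [-52.2  -7.1   1.6] in rows of 30: [-1.74 -0.24  0.05]
```

Emit:
move_arm(deltas=[[[-0.2, -0.22, 0, 0, 0.06, 0.08, -1], [-0.4, 0, 0, 0, 0, 0, -1], [-0.2, 0, 0, 0, 0, 0, -1], [-0.18, 0.02, 0, 0, 0, 0, -1], [-0.18, 0.02, 0, 0, 0, 0, -1], [-0.18, 0.02, 0, 0, 0, 0, -1]]])

```text
time_s: 14.0
tcp_pos: [0.5534, -0.1023, 0.0342]
tcp_rot: [[-1.0, -0.027, -0.005], [-0.027, 1.0, 0.001], [0.005, 0.001, -1.0]]
ft_force: [-6.0, -4.6, -1.8]
width: 0.0001
```

```bash
python3 go.py -112 -93 30
```

```text
t 14.0 bay tcp mm [-122.3  -89.9   34.2] world [ 0.5534 -0.1023  0.0342] F bay [-6.1 -4.5 -1.8] w 0.0001
rot err rows [ 0.01 -0.05  0.01]
need tool mm [-10.3  -3.1   4.1] in rows of 30: [-0.34 -0.1   0.14]
```

Emit:
move_arm(deltas=[[[-0.16, 0, 0, 0, 0, 0, -1], [-0.16, 0, 0, 0, 0, 0, -1]]])

```text
time_s: 14.17
tcp_pos: [0.5624, -0.1026, 0.0349]
tcp_rot: [[-1.0, -0.027, -0.008], [-0.027, 1.0, 0.001], [0.008, 0.001, -1.0]]
ft_force: [-5.4, -2.8, -4.0]
width: 0.0
```

```bash
python3 go.py -112 -93 30
```

```text
t 14.17 bay tcp mm [-113.3  -90.4   34.9] world [ 0.5624 -0.1026  0.0349] F bay [-5.4 -2.6 -4. ] w 0.0
rot err rows [ 0.01 -0.08  0.01]
need tool mm [-1.3 -2.6  4.8] in rows of 30: [-0.04 -0.09  0.16]
```

Emit:
move_arm(deltas=[[[0.7, 0, 0, 0, 0, 0, -1], [0.8, 0, -0.4, 0, 0, 0, -1], [0, 0, -1, 0, 0, 0, -1], [0, 0.4, -0.7, 0, 0, 0, -1], [0, 1, 0, 0, 0, 0, -1], [0, 1, 0, 0, 0, 0, -1], [0, 1, 0, 0, 0, 0, -1], [0, 1, 0, 0, 0, 0, -1], [0, 0.9, 0, 0, 0, 0, -1], [0, 0, 0, 0, 0, 0, -1]]])

```text
time_s: 15.0
tcp_pos: [0.5166, 0.0616, 0.1095]
tcp_rot: [[-1.0, -0.023, 0.002], [-0.022, 1.0, 0.002], [-0.002, 0.002, -1.0]]
ft_force: [0.0, 0.5, -0.6]
width: -0.0
```

Emit:
move_arm(deltas=[[[0, 0, 0, 0, 0, 0, -1]]])

```text
time_s: 15.08
tcp_pos: [0.517, 0.0629, 0.1103]
tcp_rot: [[-1.0, -0.025, 0.004], [-0.025, 1.0, 0.002], [-0.004, 0.002, -1.0]]
ft_force: [-0.7, -1.5, -0.8]
width: 0.0002
```

```bash
python3 go.py -145 72 30;  python3 - <<'E'
from h import *
snap("top","t7",(125,120,275,230),5)
snap("side","s8",(120,170,280,340),3.5)
E
```

```text
t 15.08 bay tcp mm [-154.3   76.2  110.3] world [0.517  0.0629 0.1103] F bay [-0.7 -1.5 -0.8] w 0.0002
rot err rows [ 0.02  0.04 -0.01]
need tool mm [-9.1 -4.4 80.4] in rows of 30: [-0.3  -0.15  2.68]
```

View pics/t7.png

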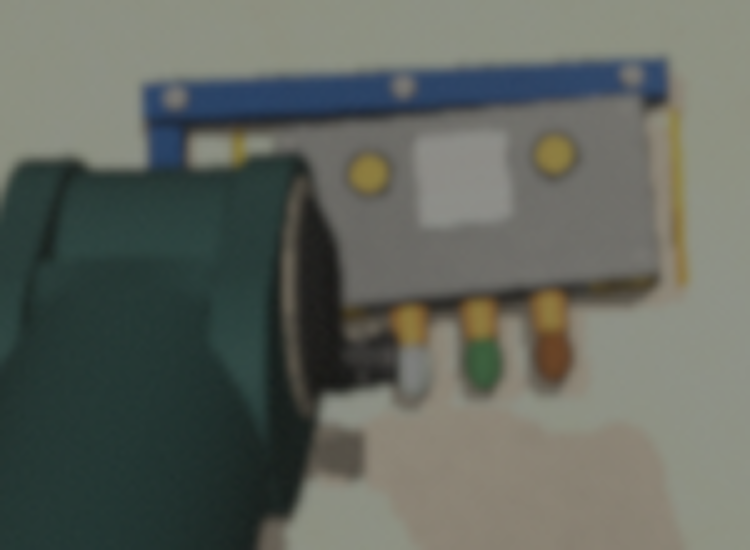

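View pics/s8.png

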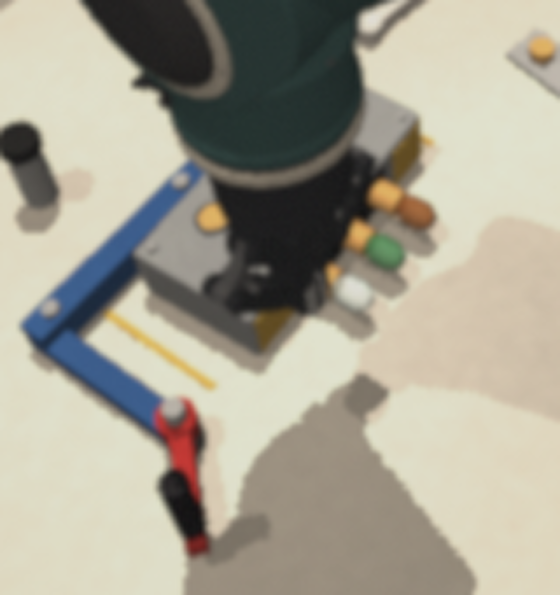

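Emit:
move_arm(deltas=[[[0, 0, 0.9, 0, 0.04, 0, -1], [0, 0, 0.9, 0, 0, 0, -1], [0, 0, 0.7, 0, 0, 0, -1], [0, 0, 0.1, 0, 0, 0, -1]]])

```text
time_s: 15.52
tcp_pos: [0.5199, 0.0584, 0.0325]
tcp_rot: [[-1.0, -0.018, 0.005], [-0.018, 1.0, 0.003], [-0.006, 0.003, -1.0]]
ft_force: [-1.5, -0.6, 0.3]
width: -0.0
```

```bash
python3 go.py -121 73 30; python3 - <<'E'
from blk import *
blk({"fr":(640,97),"nr":(658,278)},{"fl":(134,252),"nr":(420,120),"nl0":(262,350)})
E
```

```text
t 15.52 bay tcp mm [-151.6   71.7   32.5] world [0.5199 0.0584 0.0325] F bay [-1.5 -0.6  0.3] w -0.0
rot err rows [ 0.03  0.06 -0.08]
need tool mm [-30.5   1.5   2.7] in rows of 30: [-1.02  0.05  0.09]
both x -57.4 y -8.2 yaw 2.8 cornerL (np.float64(-111.4), np.float64(71.3)) cornerR (np.float64(-103.3), np.float64(-92.5)) maxres 2.6
top x -57.6 y -7.9 yaw 2.8 cornerL (np.float64(-111.6), np.float64(71.5)) cornerR (np.float64(-103.5), np.float64(-92.3)) maxres 0.2
side x -56.3 y -8.8 yaw 3.2 cornerL (np.float64(-110.9), np.float64(70.3)) cornerR (np.float64(-101.6), np.float64(-93.5)) maxres 2.6
```

Emit:
move_arm(deltas=[[[-0.4, 0.05, 0, 0, 0.06, -0.08, -1], [-0.35, 0, 0, 0, 0, 0, -1], [-0.17, 0, 0, 0, 0, 0, -1], [-0.15, 0, 0, 0, 0, 0, -1]]])

```text
time_s: 15.85
tcp_pos: [0.5527, 0.0567, 0.0335]
tcp_rot: [[-1.0, -0.021, -0.003], [-0.021, 1.0, 0.001], [0.003, 0.001, -1.0]]
ft_force: [-6.8, 3.5, -1.7]
width: -0.0
```

```bash
python3 go.py -111 73 30
```

```text
t 15.85 bay tcp mm [-118.8   69.1   33.5] world [0.5527 0.0567 0.0335] F bay [-6.7  3.6 -1.7] w -0.0
rot err rows [ 0.01 -0.03 -0.05]
need tool mm [-7.8  3.9  3.5] in rows of 30: [-0.26  0.13  0.12]
```

Emit:
move_arm(deltas=[[[-0.12, 0, 0, 0, 0, 0, -1], [-0.12, 0, 0, 0, 0, 0, -1]]])

```text
time_s: 16.02
tcp_pos: [0.5593, 0.0571, 0.034]
tcp_rot: [[-1.0, -0.021, -0.006], [-0.021, 1.0, 0.002], [0.006, 0.002, -1.0]]
ft_force: [-5.5, 3.6, -2.5]
width: -0.0002
```

```bash
python3 go.py -111 73 30
```

```text
t 16.02 bay tcp mm [-112.2   69.3   34. ] world [0.5593 0.0571 0.034 ] F bay [-5.4  3.7 -2.5] w -0.0002
rot err rows [ 0.02 -0.06 -0.05]
need tool mm [-1.2  3.7  4. ] in rows of 30: [-0.04  0.12  0.13]
```

Emit:
move_arm(deltas=[[[-0.1, 0, 0, 0, 0, 0, -1]]])

```text
time_s: 16.1
tcp_pos: [0.5618, 0.0573, 0.0342]
tcp_rot: [[-1.0, -0.021, -0.008], [-0.021, 1.0, 0.002], [0.008, 0.002, -1.0]]
ft_force: [-5.2, 3.0, -4.1]
width: -0.0001
```

```bash
python3 go.py -111 73 30
```

```text
t 16.1 bay tcp mm [-109.7   69.5   34.2] world [0.5618 0.0573 0.0342] F bay [-5.2  3.1 -4.1] w -0.0001
rot err rows [ 0.02 -0.08 -0.05]
need tool mm [1.2 3.5 4.2] in rows of 30: [0.04 0.12 0.14]
```

Emit:
move_arm(deltas=[[[-0.1, 0, 0, 0, -0.05, 0, -1]]])

```text
time_s: 16.18
tcp_pos: [0.5623, 0.0574, 0.034]
tcp_rot: [[-1.0, -0.021, -0.009], [-0.021, 1.0, 0.003], [0.009, 0.003, -1.0]]
ft_force: [-35.4, -0.1, 25.4]
width: 0.0001
```

```bash
python3 go.py -111 73 30
```

```text
t 16.18 bay tcp mm [-109.2   69.6   34. ] world [0.5623 0.0574 0.034 ] F bay [-35.4   0.8  25.4] w 0.0001
rot err rows [ 0.03 -0.09 -0.05]
need tool mm [1.8 3.4 4.1] in rows of 30: [0.06 0.11 0.14]
```

Emit:
move_arm(deltas=[[[0.7, 0, 0, 0, 0, 0, -1], [0.8, 0, -0.4, 0, 0, 0, -1], [0.1, 0, -1, 0, 0, 0, -1], [0, -0.4, -0.7, 0, 0, 0, -1], [0, -1, 0, 0, 0, 0, -1], [0, -1, 0, 0, 0, 0, -1], [0, -1, 0, 0, 0, 0, -1], [0, -1, 0, 0, 0, 0, -1], [0, -0.8, 0, 0, 0, 0, -1], [0, 0, 0, 0, 0, 0, -1]]])

```text
time_s: 17.02
tcp_pos: [0.5178, -0.1067, 0.107]
tcp_rot: [[-1.0, -0.022, 0.0], [-0.022, 1.0, 0.003], [-0.0, 0.003, -1.0]]
ft_force: [-0.6, -0.9, -0.1]
width: 0.0001
```

Emit:
move_arm(deltas=[[[0, 0, 0, 0, 0, 0, -1]]])

```text
time_s: 17.1
tcp_pos: [0.518, -0.1079, 0.1077]
tcp_rot: [[-1.0, -0.02, 0.001], [-0.02, 1.0, 0.003], [-0.001, 0.003, -1.0]]
ft_force: [0.4, 1.2, -0.4]
width: -0.0003
```

```bash
python3 go.py -140 -92 30;  python3 - <<'E'
from h import *
snap("top","t8",(125,120,275,230),5)
snap("side","s9",(120,170,280,340),3.5)
E
```

```text
t 17.1 bay tcp mm [-157.8  -94.6  107.7] world [ 0.518  -0.1079  0.1077] F bay [ 0.5  1.2 -0.4] w -0.0003
rot err rows [ 0.03  0.01 -0.06]
need tool mm [-17.7   2.5  77.8] in rows of 30: [-0.59  0.08  2.59]
```

View pics/t8.png

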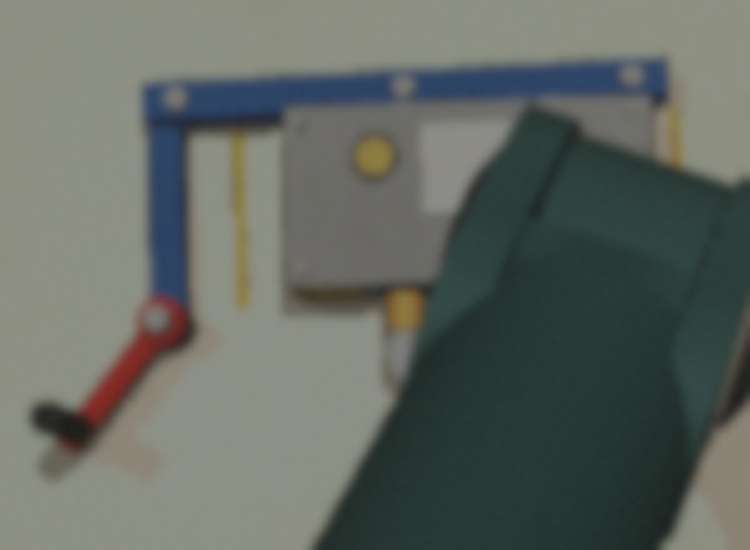

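View pics/s9.png

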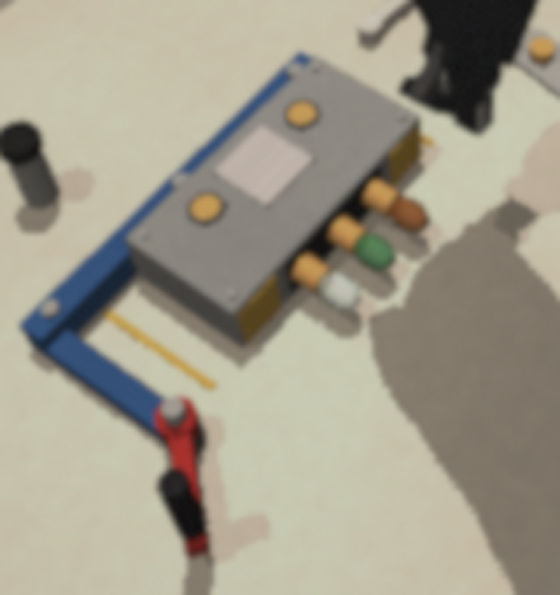

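Emit:
move_arm(deltas=[[[-0.2, 0, 0.9, 0, 0, -0.06, -1], [-0.2, 0, 0.9, 0, 0, 0, -1], [0, 0, 0.6, 0, 0, 0, -1], [0, 0, 0.1, 0, 0, 0, -1]]])

```text
time_s: 17.53
tcp_pos: [0.5332, -0.1015, 0.0326]
tcp_rot: [[-0.999, -0.033, 0.007], [-0.033, 0.999, 0.005], [-0.007, 0.005, -1.0]]
ft_force: [-0.8, -0.4, -0.2]
width: 0.0001
```

```bash
python3 go.py -115 -93 30; python3 - <<'E'
from blk import *
blk({"fl":(283,108),"fr":(652,96),"nl":(287,290)},{"fl":(129,237),"fr":(304,54),"nr":(420,120),"nl":(238,308),"nl0":(240,343)})
E
```

```text
t 17.53 bay tcp mm [-142.4  -88.6   32.6] world [ 0.5332 -0.1015  0.0326] F bay [-0.9 -0.4 -0.2] w 0.0001
rot err rows [0.05 0.07 0.07]
need tool mm [-27.4  -4.6   2.8] in rows of 30: [-0.91 -0.15  0.09]
both x -49.7 y -11.7 yaw -0.5 cornerL (np.float64(-99.0), np.float64(70.7)) cornerR (np.float64(-100.4), np.float64(-93.2)) maxres 3.1
top x -50.9 y -12.2 yaw -1.0 cornerL (np.float64(-99.5), np.float64(70.7)) cornerR (np.float64(-102.3), np.float64(-93.3)) maxres 0.4
side x -48.2 y -11.2 yaw 0.2 cornerL (np.float64(-98.5), np.float64(70.7)) cornerR (np.float64(-98.0), np.float64(-93.3)) maxres 3.0
```

Left is on the stop; now I'll nudge the right corner until it seats.

Emit:
move_arm(deltas=[[[-0.4, -0.15, 0, 0, 0.07, 0.07, -1], [-0.3, 0, 0, 0, 0, 0, -1], [-0.15, 0, 0, 0, 0, 0, -1], [-0.1, 0, 0, 0, 0, 0, -1]]])

```text
time_s: 17.87
tcp_pos: [0.5626, -0.1015, 0.0333]
tcp_rot: [[-1.0, -0.03, -0.002], [-0.03, 1.0, 0.006], [0.002, 0.006, -1.0]]
ft_force: [-0.5, 0.3, -0.7]
width: 0.0001
```

```bash
python3 go.py -112 -93 30
```

```text
t 17.87 bay tcp mm [-113.1  -89.3   33.3] world [ 0.5626 -0.1015  0.0333] F bay [-0.5  0.3 -0.7] w 0.0001
rot err rows [ 0.06 -0.02  0.04]
need tool mm [-1.1 -3.7  3.2] in rows of 30: [-0.04 -0.12  0.11]
```

Emit:
move_arm(deltas=[[[-0.1, 0, 0, 0, 0, 0, -1], [-0.08, 0, 0, 0, 0, 0, -1]]])

```text
time_s: 18.03
tcp_pos: [0.5663, -0.1011, 0.0336]
tcp_rot: [[-1.0, -0.031, -0.006], [-0.031, 1.0, 0.006], [0.006, 0.006, -1.0]]
ft_force: [-22.9, -1.6, 13.4]
width: -0.0005
```

```bash
python3 go.py -112 -93 30
```

```text
t 18.03 bay tcp mm [-109.4  -89.    33.6] world [ 0.5663 -0.1011  0.0336] F bay [-22.9  -1.   13.4] w -0.0005
rot err rows [ 0.06 -0.06  0.05]
need tool mm [ 2.6 -4.   3.6] in rows of 30: [ 0.09 -0.13  0.12]
```

Emit:
move_arm(deltas=[[[-0.06, 0, 0, 0, 0, 0, -1], [0, 0, 0, 0, 0, 0, -1]]])

```text
time_s: 18.2
tcp_pos: [0.5657, -0.1011, 0.034]
tcp_rot: [[-0.999, -0.03, -0.011], [-0.03, 1.0, 0.007], [0.01, 0.007, -1.0]]
ft_force: [0.1, 0.1, 0.7]
width: -0.0002
```

```bash
python3 go.py -112 -93 30
```

```text
t 18.2 bay tcp mm [-110.  -89.   34.] world [ 0.5657 -0.1011  0.034 ] F bay [0.1 0.1 0.7] w -0.0002
rot err rows [ 0.07 -0.1   0.04]
need tool mm [ 2.  -4.1  4. ] in rows of 30: [ 0.07 -0.14  0.13]
```

Now cross back to recheck the left corner against the stop.

Emit:
move_arm(deltas=[[[0.7, 0, 0, 0, 0, 0, -1], [0.8, 0, -0.4, 0, 0, 0, -1], [0, 0, -1, 0, 0, 0, -1], [0, 0.4, -0.7, 0, 0, 0, -1], [0, 1, 0, 0, 0, 0, -1], [0, 1, 0, 0, 0, 0, -1], [0, 1, 0, 0, 0, 0, -1], [0, 1, 0, 0, 0, 0, -1], [0, 0.9, 0, 0, 0, 0, -1], [0, 0, 0, 0, 0, 0, -1]]])

```text
time_s: 19.03
tcp_pos: [0.515, 0.0629, 0.1069]
tcp_rot: [[-1.0, -0.027, -0.001], [-0.027, 1.0, 0.01], [0.0, 0.01, -1.0]]
ft_force: [-0.0, 1.5, 0.3]
width: 0.0002
```

Emit:
move_arm(deltas=[[[0, 0, 0.9, 0, 0, 0, -1], [0, 0, 0.9, 0, 0, 0, -1], [0, 0, 0.7, 0, 0, 0, -1], [0, 0, 0.1, 0, 0, 0, -1]]])

```text
time_s: 19.37
tcp_pos: [0.5173, 0.0682, 0.0304]
tcp_rot: [[-0.999, -0.034, 0.008], [-0.034, 0.999, 0.013], [-0.009, 0.013, -1.0]]
ft_force: [-0.5, -0.7, -0.6]
width: 0.0
```

```bash
python3 go.py -112 73 31
```

```text
t 19.37 bay tcp mm [-153.9   81.5   30.4] world [0.5173 0.0682 0.0304] F bay [-0.5 -0.7 -0.6] w 0.0
rot err rows [0.13 0.09 0.08]
need tool mm [-41.8  -8.8  -0.4] in rows of 30: [-1.39 -0.29 -0.01]
```

Emit:
move_arm(deltas=[[[-0.5, -0.28, 0, 0.13, 0.09, 0.08, -1], [-0.5, 0, 0, 0, 0, 0, -1], [-0.25, 0, 0, 0, 0, 0, -1], [-0.15, 0, 0, 0, 0, 0, -1], [-0.1, 0, 0, 0, 0, 0, -1]]])

```text
time_s: 19.78
tcp_pos: [0.5625, 0.0605, 0.0326]
tcp_rot: [[-1.0, -0.026, -0.004], [-0.026, 1.0, -0.0], [0.004, -0.0, -1.0]]
ft_force: [-26.5, -0.2, 16.5]
width: 0.0003
```

```bash
python3 go.py -110 73 31
```

```text
t 19.78 bay tcp mm [-109.    72.6   32.6] world [0.5625 0.0605 0.0326] F bay [-26.5   0.5  16.5] w 0.0003
rot err rows [-0.   -0.04 -0.  ]
need tool mm [1.  0.4 1.6] in rows of 30: [0.03 0.01 0.05]
```

Emit:
move_arm(deltas=[[[0.8, 0, 0, 0, 0, 0, -1], [0.8, 0, -0.4, 0, 0, 0, -1], [0.2, 0, -1, 0, 0, 0, -1], [0, 0, -1, 0, 0, 0, 1], [0, 0, -1, 0, 0, 0, 1], [0, 0, -1, 0, 0, 0, 1], [0, 0, -0.3, 0, 0, 0, 1]]])

```text
time_s: 20.37
tcp_pos: [0.5022, 0.0583, 0.1795]
tcp_rot: [[-1.0, -0.025, -0.009], [-0.025, 1.0, 0.001], [0.009, 0.001, -1.0]]
ft_force: [0.5, 0.3, 1.4]
width: 0.0484
```

```bash
python3 go.py -168 206 165; python3 - <<'E'
from h import *
print(back("top",(125+45/5-.4,120+413/5-.4),.1))
crop(cv2.imread("pics/raw_t8.png"),"k1",(120,175,180,225),12)
crop(cv2.imread("pics/raw_s9.png"),"k2",(150,275,200,335),9)
snap("top","t9",(125,120,275,230),5)
snap("side","s10",(120,170,280,340),3.5)
E
```

```text
t 20.37 bay tcp mm [-169.3   72.   179.5] world [0.5022 0.0583 0.1795] F bay [0.5 0.3 1.4] w 0.0484
rot err rows [ 0.01 -0.09 -0.01]
need tool mm [ -1.3 133.9  14.6] in rows of 30: [-0.04  4.46  0.49]
[0.50482018 0.1907828  0.1       ]
```

View pics/k1.png

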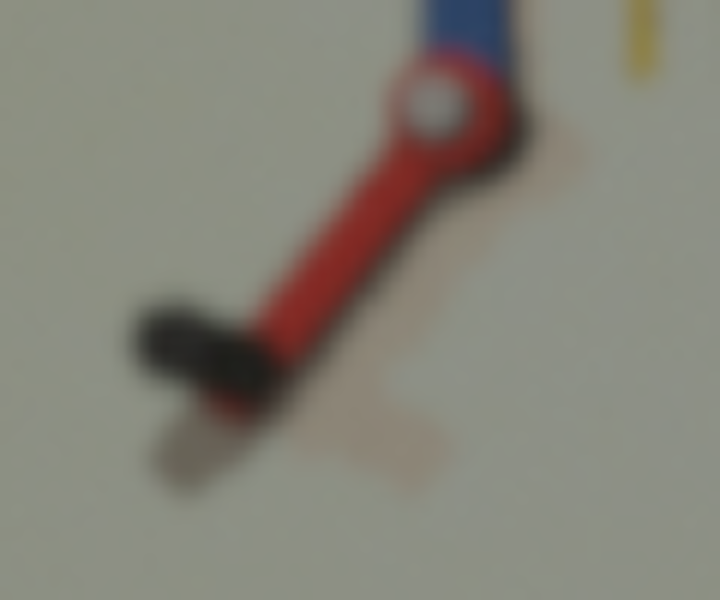

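View pics/k2.png

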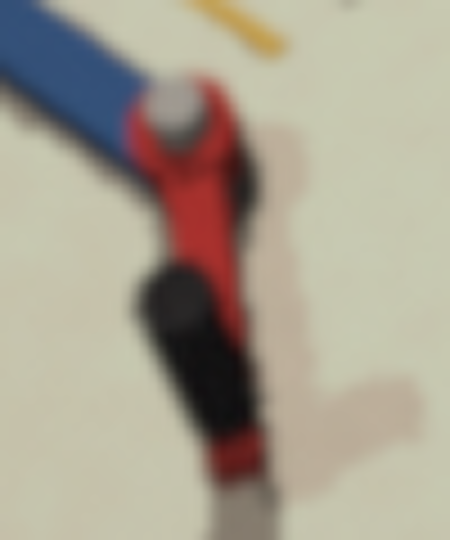

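View pics/s10.png

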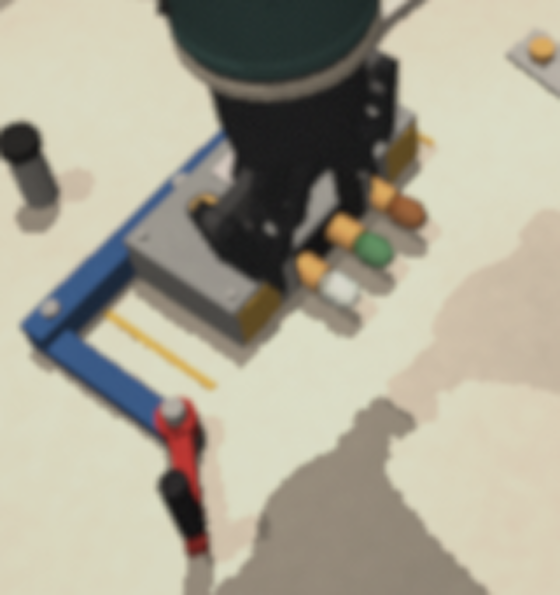

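```bash
python3 - <<'E'
from blk import *
c,s=np.cos(b[2]),np.sin(b[2])
for n,uv in(("top",(133.9,202.7)),("side",(169.6,308.2))):
    q=back(n,uv,.1); d=q[:2]-b[:2]; x,y=c*d[0]+s*d[1],-s*d[0]+c*d[1]; print(x,y,"r",np.hypot(x+.112,y-.16),"th",np.arctan2(-(x+.112),-(y-.16)))
for th in (2.3,2.0,1.75,1.5,1.25,1.0,.75,.5,.25,0): print(th,(-112-72*np.sin(th)).round(1),(160-72*np.cos(th)).round(1))
E
```

```text
-0.1645159810353783 0.20363296301545084 r 0.0682771098217837 th 2.26406791601942
-0.16864912264718424 0.20722761979916296 r 0.07375344851998454 th 2.265743107698352
2.3 -165.7 208.0
2.0 -177.5 190.0
1.75 -182.8 172.8
1.5 -183.8 154.9
1.25 -180.3 137.3
1.0 -172.6 121.1
0.75 -161.1 107.3
0.5 -146.5 96.8
0.25 -129.8 90.2
0 -112.0 88.0
```

Emit:
move_arm(deltas=[[[0, 1, 0, 0, -0.09, 0, 1], [0, 1, 0, 0, 0, 0, 1], [0, 1, 0, 0, 0, 0, 1], [0, 1, 0, 0, 0, 0, 1], [0, 0.5, 0, 0, 0, 0, 1], [0, 0, 0, 0, 0, 0, 1], [0, 0, 0, 0, 0, 0, 1]]])

```text
time_s: 21.05
tcp_pos: [0.4947, 0.1977, 0.1725]
tcp_rot: [[-1.0, -0.023, -0.006], [-0.023, 1.0, 0.0], [0.006, 0.0, -1.0]]
ft_force: [0.6, -0.5, -0.1]
width: 0.0853
```

```bash
python3 go.py -167 206 76
```

```text
t 21.05 bay tcp mm [-173.2  211.6  172.5] world [0.4947 0.1977 0.1725] F bay [ 0.6 -0.6 -0.1] w 0.0853
rot err rows [ 0.   -0.06 -0.03]
need tool mm [-6.7 -5.6 96.5] in rows of 30: [-0.22 -0.19  3.22]
```

Emit:
move_arm(deltas=[[[-0.22, -0.18, 0.8, 0, -0.06, -0.03, 1], [0, 0, 0.8, 0, 0, 0, 1], [0, 0, 0.8, 0, 0, 0, 1], [0, 0, 0.6, 0, 0, 0, 1], [0, 0, 0.1, 0, 0, 0, 1]]])

```text
time_s: 21.47
tcp_pos: [0.5013, 0.1874, 0.075]
tcp_rot: [[-1.0, -0.023, 0.001], [-0.023, 1.0, -0.001], [-0.001, -0.001, -1.0]]
ft_force: [-0.7, -0.3, 0.2]
width: 0.0855
```

```bash
python3 go.py -167 206 76;python3 - <<'E'
from h import *
snap("top","t10",(100,130,220,230),6)
snap("side","s11",(120,230,240,340),5)
E
```

```text
t 21.47 bay tcp mm [-166.8  201.1   75. ] world [0.5013 0.1874 0.075 ] F bay [-0.8 -0.3  0.2] w 0.0855
rot err rows [-0.01  0.01 -0.04]
need tool mm [ 0.2  4.9 -1. ] in rows of 30: [ 0.01  0.16 -0.03]
```

View pics/s11.png

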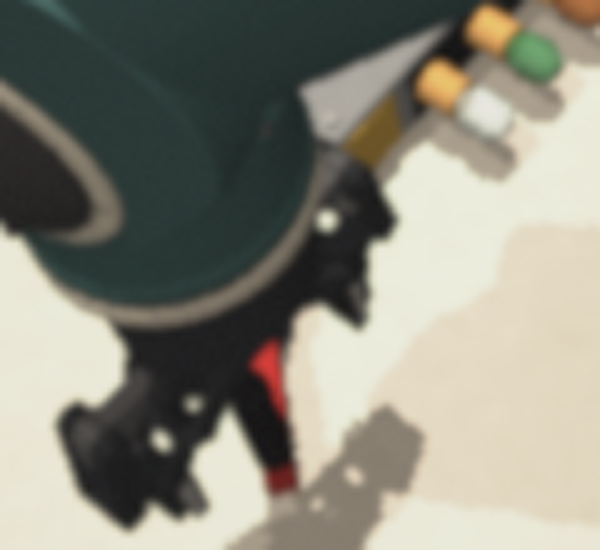

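Knob is between the open fingers. I'll close on it at 20 N.

Emit:
move_arm(deltas=[[[0, 0.12, 0, 0, 0, 0, -1], [0, 0, 0, 0, 0, 0, -1], [0, 0, 0, 0, 0, 0, -1], [0, 0, 0, 0, 0, 0, -1], [0, 0, 0, 0, 0, 0, -1]]], newtons=20)

```text
time_s: 21.98
tcp_pos: [0.5042, 0.1918, 0.0816]
tcp_rot: [[-1.0, -0.022, 0.008], [-0.022, 1.0, 0.003], [-0.008, 0.003, -1.0]]
ft_force: [0.0, -1.2, -0.7]
width: 0.0255
```

```bash
python3 go.py -167 206 76
```

```text
t 21.98 bay tcp mm [-163.8  205.4   81.6] world [0.5042 0.1918 0.0816] F bay [-0.  -1.2 -0.7] w 0.0255
rot err rows [ 0.03  0.08 -0.05]
need tool mm [3.2 0.5 5.6] in rows of 30: [0.11 0.02 0.19]
```

Emit:
move_arm(deltas=[[[0.1, 0, 0.15, 0, 0.08, 0, -1], [0, 0, 0, 0, 0, 0, -1], [0, 0, 0, 0, 0, 0, -1]]])

```text
time_s: 22.23
tcp_pos: [0.5029, 0.1921, 0.0789]
tcp_rot: [[-1.0, -0.021, 0.004], [-0.021, 1.0, 0.004], [-0.004, 0.004, -1.0]]
ft_force: [1.0, -1.2, -6.0]
width: 0.0175
```

```bash
python3 go.py -177 190 76
```

```text
t 22.23 bay tcp mm [-165.1  205.7   78.9] world [0.5029 0.1921 0.0789] F bay [ 1.  -1.3 -6. ] w 0.0175
rot err rows [ 0.04  0.04 -0.05]
need tool mm [ 11.8 -15.8   2.7] in rows of 30: [ 0.39 -0.53  0.09]
```

Emit:
move_arm(deltas=[[[0.2, -0.28, 0, 0, 0, 0, -1], [0.18, -0.27, 0, 0, 0, 0, -1], [0.1, -0.29, 0, 0, 0, 0, -1], [0.08, -0.29, 0, 0, 0, 0, -1]]])

```text
time_s: 22.57
tcp_pos: [0.4858, 0.1604, 0.0787]
tcp_rot: [[-1.0, -0.027, 0.004], [-0.027, 1.0, 0.008], [-0.004, 0.007, -1.0]]
ft_force: [-1.5, 4.7, 2.5]
width: 0.0175
```

```bash
cat >lat.py <<'E'
from go import *
o,R,p,B,d=st(); v=d[:2]*1000-[-112,160]; th=np.arctan2(-v[0],-v[1]); print("r",np.hypot(*v).round(1),"th",th.round(3))
for t in np.arange(th-.2,-.15,-.2):
    q=np.array([-112-72*np.sin(t),160-72*np.cos(t)]); print(round(t,2),"cum tool x,y rows",(-(q[0]-d[0]*1e3)/30).round(2),((q[1]-d[1]*1e3)/30).round(2))
E
python3 lat.py
```

```text
t 22.57 bay tcp mm [-183.   174.5   78.7] world [0.4858 0.1604 0.0787] F bay [-1.4  4.7  2.5] w 0.0175
rot err rows [0.07 0.04 0.01]
r 72.5 th 1.772
1.57 cum tool x,y rows 0.03 -0.48
1.37 cum tool x,y rows -0.01 -0.96
1.17 cum tool x,y rows -0.16 -1.41
0.97 cum tool x,y rows -0.39 -1.84
0.77 cum tool x,y rows -0.69 -2.2
0.57 cum tool x,y rows -1.07 -2.5
0.37 cum tool x,y rows -1.5 -2.72
0.17 cum tool x,y rows -1.96 -2.85
-0.03 cum tool x,y rows -2.43 -2.88
```

Emit:
move_arm(deltas=[[[0.03, -0.24, 0, 0.07, 0, 0, -1], [0, -0.24, 0, 0, 0, 0, -1], [0, -0.24, 0, 0, 0, 0, -1], [-0.04, -0.24, 0, 0, 0, 0, -1], [-0.06, -0.23, 0, 0, 0, 0, -1], [-0.09, -0.22, 0, 0, 0, 0, -1]]])

```text
time_s: 23.07
tcp_pos: [0.4881, 0.1167, 0.0786]
tcp_rot: [[-0.999, -0.032, -0.0], [-0.032, 0.999, 0.003], [0.0, 0.003, -1.0]]
ft_force: [-1.5, 4.7, -0.5]
width: 0.0172
```

```bash
python3 lat.py
```

```text
t 23.07 bay tcp mm [-181.9  130.8   78.6] world [0.4881 0.1167 0.0786] F bay [-1.4  4.8 -0.5] w 0.0172
rot err rows [ 0.03 -0.    0.06]
r 75.7 th 1.175
0.97 cum tool x,y rows -0.34 -0.37
0.77 cum tool x,y rows -0.65 -0.74
0.57 cum tool x,y rows -1.02 -1.04
0.37 cum tool x,y rows -1.45 -1.26
0.17 cum tool x,y rows -1.91 -1.39
-0.03 cum tool x,y rows -2.39 -1.42
```

Emit:
move_arm(deltas=[[[-0.2, -0.18, 0, 0, 0, 0.06, -1], [-0.17, -0.19, 0, 0, 0, 0, -1], [-0.17, -0.18, 0, 0, 0, 0, -1], [-0.18, -0.17, 0, 0, 0, 0, -1], [-0.19, -0.15, 0, 0, 0, 0, -1]]])

```text
time_s: 23.48
tcp_pos: [0.5145, 0.0873, 0.0784]
tcp_rot: [[-1.0, -0.025, -0.007], [-0.025, 1.0, 0.002], [0.007, 0.002, -1.0]]
ft_force: [-3.8, 6.5, 1.9]
width: 0.0174
```

```bash
python3 lat.py
```

```text
t 23.48 bay tcp mm [-156.2  100.7   78.4] world [0.5145 0.0873 0.0784] F bay [-3.6  6.6  1.9] w 0.0174
rot err rows [ 0.02 -0.07 -0.01]
r 74.0 th 0.641
0.44 cum tool x,y rows -0.45 -0.19
0.24 cum tool x,y rows -0.9 -0.35
0.04 cum tool x,y rows -1.38 -0.42
```

Emit:
move_arm(deltas=[[[-0.22, -0.12, 0, 0, 0, 0, -1], [-0.22, -0.09, 0, 0, 0, 0, -1], [-0.23, -0.08, 0, 0, 0, 0, -1], [-0.23, -0.06, 0, 0, 0, 0, -1], [-0.22, -0.04, 0, 0, 0, 0, -1]]])

```text
time_s: 23.9
tcp_pos: [0.5492, 0.0761, 0.0782]
tcp_rot: [[-1.0, -0.027, -0.01], [-0.027, 1.0, 0.005], [0.009, 0.006, -1.0]]
ft_force: [-6.1, 11.7, 5.9]
width: 0.0173
```

```bash
python3 lat.py
```

```text
t 23.9 bay tcp mm [-121.8   88.6   78.2] world [0.5492 0.0761 0.0782] F bay [-5.8 11.9  5.9] w 0.0173
rot err rows [ 0.06 -0.09  0.01]
r 72.0 th 0.137
-0.06 cum tool x,y rows -0.48 -0.02
```

Emit:
move_arm(deltas=[[[-0.2, 0, 0, 0, 0, 0, -1], [-0.2, 0, 0, 0, 0, 0, -1], [-0.15, 0, 0, 0, 0, 0, -1]]])

```text
time_s: 24.15
tcp_pos: [0.5579, 0.0764, 0.076]
tcp_rot: [[-0.999, -0.027, -0.03], [-0.028, 1.0, 0.006], [0.03, 0.007, -1.0]]
ft_force: [-20.4, 6.6, 18.9]
width: 0.0175
```

```bash
python3 lat.py; python3 - <<'E'
from h import *
snap("top","t11",(125,120,275,230),5)
snap("side","s12",(120,170,280,340),3.5)
E
```

```text
t 24.15 bay tcp mm [-113.1   88.7   76. ] world [0.5579 0.0764 0.076 ] F bay [-20.2   7.2  18.9] w 0.0175
rot err rows [ 0.07 -0.3   0.02]
r 71.3 th 0.016
```

View pics/s12.png

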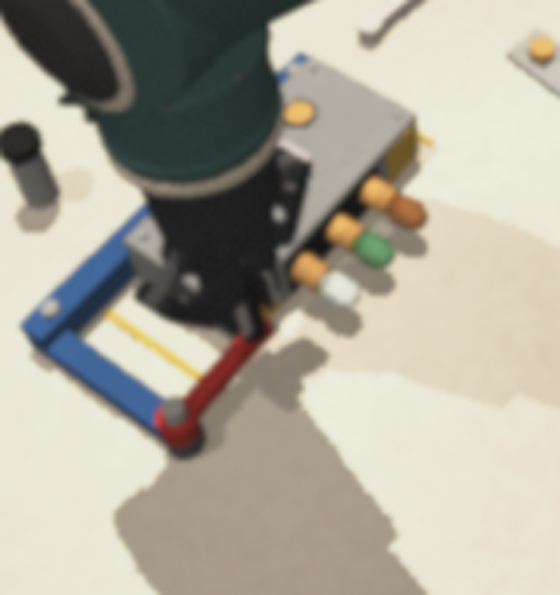

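Emit:
move_arm(deltas=[[[0, 0, 0, 0, 0, 0, -1], [0, 0, 0, 0, 0, 0, 0.2], [0, 0, 0, 0, 0, 0, 0.2], [0, 0, 0, 0, 0, 0, 0.2], [0, 0, 0, 0, 0, 0, 0.2]]])

```text
time_s: 24.67
tcp_pos: [0.5577, 0.074, 0.0759]
tcp_rot: [[-0.999, -0.025, -0.032], [-0.026, 1.0, 0.006], [0.032, 0.007, -0.999]]
ft_force: [0.3, -0.2, -0.3]
width: 0.0513
```

```bash
python3 lat.py
```

```text
t 24.67 bay tcp mm [-113.4   86.3   75.9] world [0.5577 0.074  0.0759] F bay [ 0.3 -0.2 -0.3] w 0.0513
rot err rows [ 0.07 -0.32 -0.01]
r 73.7 th 0.019
```

Emit:
move_arm(deltas=[[[0, 0, -0.8, 0, 0, 0, 0.2], [0, 0, -1, 0, 0, 0, 0.2], [0, 0, -1, 0, -0.3, 0, 0.2], [0, 0, -1, 0, 0, 0, 0.2], [0.5, 0, -1, 0, 0, 0, 0.2], [1, 0, -0.5, 0, 0, 0, 0.2], [1, 0, 0, 0, 0, 0, 0.2], [1, 0, 0, 0, 0, 0, 0.2], [1, 0, 0, 0, 0, 0, 0.2], [0, 0, 0, 0, 0, 0, 0.2]]])

```text
time_s: 25.5
tcp_pos: [0.4213, 0.0657, 0.2408]
tcp_rot: [[-1.0, -0.02, -0.001], [-0.02, 1.0, 0.004], [0.001, 0.004, -1.0]]
ft_force: [2.9, -0.0, 0.2]
width: 0.051
```

Emit:
move_arm(deltas=[[[0, 1, 0, 0, 0, 0, 0.2], [0, 1, 0, 0, 0, 0, 0.2], [0, 1, 0, 0, 0, 0, 0.2], [0, 1, 0, 0, 0, 0, 0.2], [0, 1, 0, 0, 0, 0, 0.2], [0, 1, 0, 0, 0, 0, 0.2], [0, 1, 0, 0, 0, 0, 0.2], [0, 1, 0, 0, 0, 0, 0.2], [0, 1, 0, 0, 0, 0, 0.2], [0, 0, 0, 0, 0, 0, 0.2]]])

```text
time_s: 26.33
tcp_pos: [0.416, 0.3449, 0.2441]
tcp_rot: [[-1.0, -0.011, 0.004], [-0.011, 1.0, 0.009], [-0.004, 0.009, -1.0]]
ft_force: [-1.3, 0.1, -0.5]
width: 0.0509
```

```bash
python3 go.py; python3 - <<'E'
from h import *
snap("top","t12",(125,120,275,230),5)
snap("side","s13",(120,170,280,340),3.5)
E
```

```text
t 26.33 bay tcp mm [-248.   360.8  244.1] world [0.416  0.3449 0.2441] F bay [-1.3  0.1 -0.5] w 0.0509
rot err rows [ 0.09  0.04 -0.15]
```

View pics/t12.png

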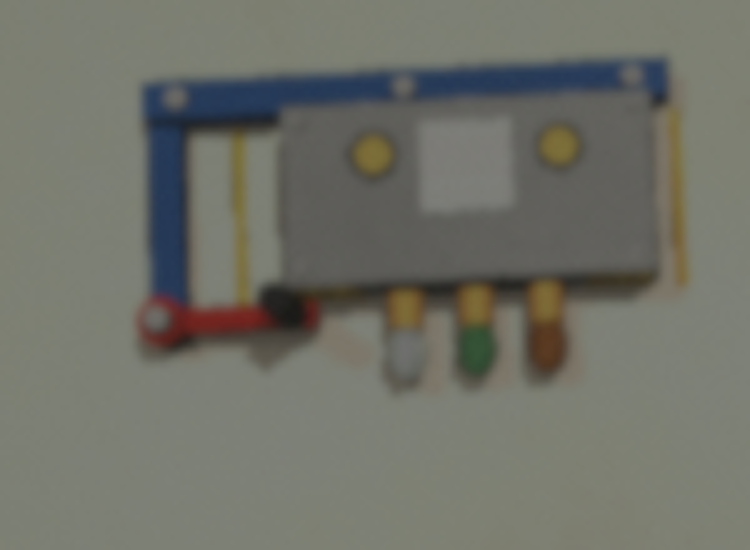

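View pics/s13.png

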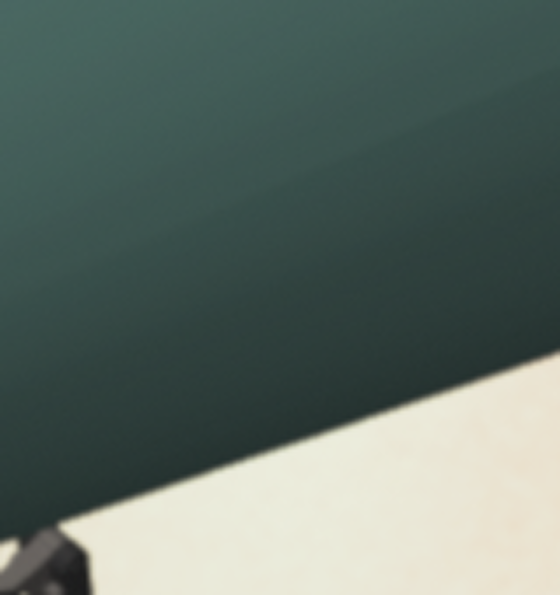

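```bash
python3 - <<'E'
from blk import *
blk({"fl":(282,107),"fr":(656,93),"nl":(286,285),"nr":(658,274)},{})
b=np.load("bay.npy")
c,s=np.cos(b[2]),np.sin(b[2])
for uv,z in((T(277,304),.1),(T(318,313),.03),(T(157,319),.045)):
    d=back("top",uv,z)[:2]-b[:2]; print("bay",(c*d[0]+s*d[1]).round(4),(-s*d[0]+c*d[1]).round(4))
im=cv2.imread("pics/raw_t12.png"); crop(im,"t12a",(175,125,265,190),8)
i0=cv2.imread("pics/top0.png"); print([ (k) for k in ()]); d=cv2.absdiff(im,i0).max(2); d[120:230,125:275]=0; ys,xs=np.where(d>40); print(len(xs),xs.min() if len(xs) else 0,xs.max() if len(xs) else 0,ys.min() if len(xs) else 0,ys.max() if len(xs) else 0)
cv2.imwrite("pics/full12.png",im)
E
```

```text
both x -49.0 y -12.2 yaw -1.1 cornerL (np.float64(-97.5), np.float64(70.7)) cornerR (np.float64(-100.5), np.float64(-93.3)) maxres 0.6
top x -49.0 y -12.2 yaw -1.1 cornerL (np.float64(-97.5), np.float64(70.7)) cornerR (np.float64(-100.5), np.float64(-93.3)) maxres 0.6
bay -0.1132 0.0846
bay -0.1088 0.0745
bay -0.1098 0.1584
[]
10902 0 188 204 383
```

View pics/t12a.png

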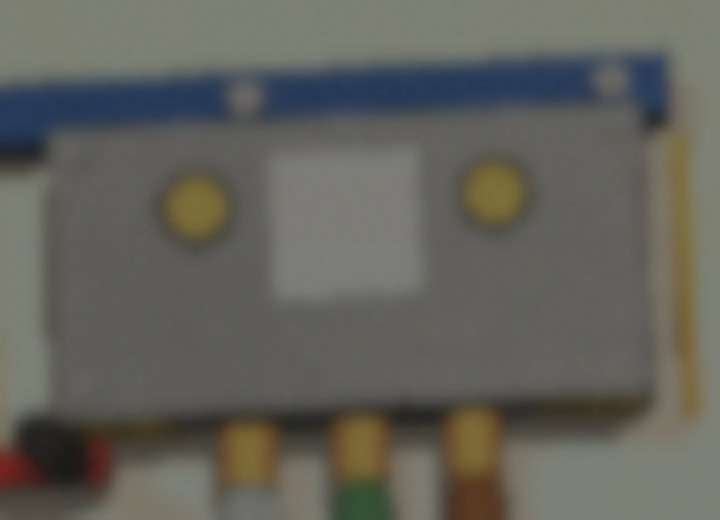

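View pics/full12.png

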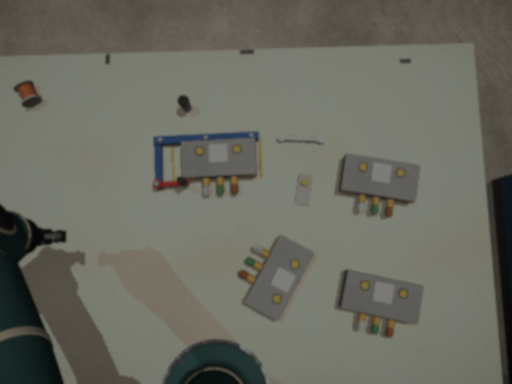

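```bash
cat > edge.py <<'E'
from blk import *
def run(fn,cols,save=False):
    im=cv2.imread(fn).astype(float); sat=im[:,:,0]-im[:,:,2]  # blue minus red
    sat=cv2.GaussianBlur(sat,(5,1),0)
    A=[];Bk=[]
    for u in cols:
        col=sat[125:152,u]; g=np.diff(col)
        i=int(np.argmax(g)); j=int(np.argmin(g))
        def sub(k,s):
            a,bb,c=[s*g[t] for t in(k-1,k,k+1)]; return k+.5+.5*(a-c)/(a-2*bb+c)
        A.append((u,125+sub(i,1)));Bk.append((u,125+sub(j,-1)))
    c,s=np.cos(b[2]),np.sin(b[2])
    def world(L,z): 
        w=np.array([back("top",p,z) for p in L]); d=w[:,:2]-b[:2]; return np.c_[c*d[:,0]+s*d[:,1],-s*d[:,0]+c*d[:,1]]
    wa=world(A,.03); wb=world(Bk,.05)
    for n,w in(("stop back",wa),("block far/stop near",wb)):
        m=np.polyfit(w[:,1],w[:,0],1); r_=w[:,0]-np.polyval(m,w[:,1]); k=abs(r_)<.0015; m=np.polyfit(w[k,1],w[k,0],1)
        print(n,"angle",np.degrees(-np.arctan(m[0])).round(2),"x@y=.08,-.11: ",np.polyval(m,[.08,-.11]).round(4),"sd",r_[k].std().round(5),k.sum())
E
python3 - <<'E'
from edge import *
cols=[u for u in range(184,255) if abs(u-206)>4 and abs(u-251)>4]
run("pics/raw_t12.png",cols)
b_=back
print("initial picture, stop near edge with z .03/.05 assumption:")
run("pics/top0.png",cols)
K,rv,t=P("top");R=cv2.Rodrigues(rv)[0];print("cam",(-R.T@t).round(3))
E
```

```text
stop back angle -0.1 x@y=.08,-.11:  [0.0222 0.0219] sd 0.00018 54
block far/stop near angle -0.93 x@y=.08,-.11:  [ 0.0026 -0.0005] sd 0.0 1
initial picture, stop near edge with z .03/.05 assumption:
stop back angle -0.11 x@y=.08,-.11:  [0.0222 0.0219] sd 0.00017 54
block far/stop near angle 0.01 x@y=.08,-.11:  [-0.004 -0.004] sd 0.00034 54
cam [ 0.384 -0.138  1.306]edge.py:17: RankWarning: Polyfit may be poorly conditioned
  m=np.polyfit(w[:,1],w[:,0],1); r_=w[:,0]-np.polyval(m,w[:,1]); k=abs(r_)<.0015; m=np.polyfit(w[k,1],w[k,0],1)
```

```bash
cat > edge2.py <<'E'
from blk import *
def run2(fn,cols,z=.05):
    im=cv2.imread(fn).astype(float); sat=im[:,:,0]-im[:,:,2]; sat=cv2.GaussianBlur(sat,(5,1),0)
    L=[]
    for u in cols:
        col=sat[128:150,u]; i=int(np.argmax(col)); g=np.diff(col); j=i+int(np.argmin(g[i:i+6]))
        a,bb,c_=[-g[t] for t in(j-1,j,j+1)]; L.append((u,128+j+.5+.5*(a-c_)/(a-2*bb+c_)))
    c,s=np.cos(b[2]),np.sin(b[2]); w=np.array([back("top",p,z) for p in L]); d=w[:,:2]-b[:2]; w=np.c_[c*d[:,0]+s*d[:,1],-s*d[:,0]+c*d[:,1]]
    med=np.median(w[:,0]); k=abs(w[:,0]-med)<.006
    for _ in range(4):
        m=np.polyfit(w[k,1],w[k,0],1); k=abs(w[:,0]-np.polyval(m,w[:,1]))<.0015
    print("angle",np.degrees(-np.arctan(m[0])).round(2),"x@.08,-.11",np.polyval(m,[.08,-.11]).round(4),k.sum(),len(k))
E
python3 - <<'E'
from edge2 import *
cols=[u for u in range(184,255) if abs(u-206)>4 and abs(u-251)>4]
run2("pics/raw_t12.png",cols)
im=cv2.imread("pics/raw_t12.png").astype(int)
for u in (186,195,220,235,245,254): print(u,(im[128:148,u,0]-im[128:148,u,2]).tolist())
E
```

```text
angle -0.07 x@.08,-.11 [0.0027 0.0025] 54 54
186 [-10, -9, -10, -9, -9, -5, 6, 25, 42, 50, 50, 44, 28, 8, -2, -4, -5, -5, -5, -5]
195 [-11, -9, -10, -9, -9, -5, 8, 30, 47, 49, 48, 39, 19, 4, -3, -5, -5, -5, -5, -6]
220 [-10, -9, -9, -7, 0, 16, 36, 47, 49, 46, 33, 12, 0, -5, -5, -4, -5, -5, -4, -6]
235 [-10, -10, -8, -5, 9, 31, 46, 49, 47, 38, 21, 5, -3, -5, -4, -5, -12, -31, -53, -63]
245 [-11, -10, -8, 2, 21, 40, 48, 49, 45, 30, 10, -2, -5, -6, -5, -5, -5, -6, -5, -6]
254 [-10, -10, -6, 7, 28, 39, 37, 37, 36, 28, 12, 1, -4, -5, -7, -7, -8, -7, -7, -6]
```

```bash
python3 - <<'E'
from station import r
print(r.hand_in())
E
```

```text
the job is handed in; nothing more can be done
None
```

I pushed the leftmost block home with alternating left and right corner nudges, then swung the latch shut and handed in at about 26 s. The robot was clear of everything at hand-in.

**Slew:** the largest I measured was about 6.5° from square. Pictures were taken between nudges only.

**Last checks:**
- **Seating:** the left corner ran into the stop on two nudges (35 N and 26 N), and the right corner on one (23 N). The tool stopped at the same depth on both sides, within 0.4 mm.
- **Squareness:** in the final top picture, an edge fit put the block's far face within about 0.1° of the stop. A rougher fit to points picked by eye gave -1.1°. I trust the edge fit, since it agrees with the contact depths.
- **Yellow lines:** the block sits about 12 mm right of centre. That leaves about 10 mm between its right side and the right-hand line.
- **Latch:** I gripped the knob and swung it until it met the end stop at about 20 N. It reads about 0.02 rad, and the picture shows the bar parallel to the stop.
- **Other parts and bulbs:** by eye, the other loose parts and look-alike blocks have not moved. I saw no contact with the bulbs; one gripper knuckle passed above them, about 40 mm clear by estimate.

**Force spike:** in the third push (left corner), wrist force briefly reached about 92 N, under the 120 N limit. I had commanded a slight downward motion while the fingers were on the block face. I think the fingers took that load, not the gripper body, but I could not confirm it. I eased off at once, and later pushes had no downward motion.

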